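# Test radio modules under a shielded hood

### The job

Test the radio modules on the blue mat: raise the station's hood onto its back stop, stand each module flat in the bay of its own colour, pushed flush against the bay's two fences, lower the hood fully over them, and only then press the green start button fully in (never while the hood is up). Then raise the hood fully again, move the modules to the red tray, lying flat in a row lengthwise along it, not stacked, and leave the hood up on its stop. Always bring the hood gently onto its stops, and leave the other things on the desk where they are.

Things in the scene. Friction and masses are not known exactly. Their poses are not given: they have to be found in the camera images.
- station: test station: fixed grey base, 45 mm high, its flat top the test plate; place and yaw vary. Origin at table level under the middle of the bays; base from -86 to +86 mm in x, -212 to +142 mm in y. x points away from the robot to the hinge, y left, z up. Fences on the plate are 8 mm high and 6 mm thick: one back fence along y behind all bays, one 44 mm side fence along x for each bay
- cover (a joint): angle (rad) of the aluminium hood, the station's hinged cover: 0 fully down on rubber stops, 1.7 fully up on its back stop. Hinge along the station's y at the back. Hood 148 mm deep, 270 mm wide, 45 mm high (42 inside), walls 3 mm, open below, 0.4 kg. Stiff hinge: it stays where it is left, about 4 N at the bar moves it. May start ajar
- cover_hinge (a point): point on the hinge axis at the middle of the hood, 46 mm above the table; axes as the station's; the hood rises by turning about +y
- cover_bar (a point): middle of the hood's black round pull bar: 10 mm thick, 130 mm long along the station's y, 42 mm free between it and the hood's front face, save for two 8 mm arms 60 mm either side of this point. Hood down: 195 mm in front of (-x) and 20 mm above the hinge axis. Axes turn with the hood
- start (a joint): travel (m) of the round green start button, 28 mm across: 0 released, 0.006 fully down; springy, 5 N when fully down; counts as pressed beyond 0.004. On the station's right (-y) shoulder, outside the hood
- start_top (a point): middle of the button's top face, pressed straight down
- tray: red open tray for tested modules, 235 mm (its x) by 150 mm (its y), walls 16 mm high and 4 mm thick, floor 4 mm thick; origin at the centre of its underside; fixed, on either side of the station
- mat: blue mat 230 mm (x) by 170 mm (y), 3 mm thick, on which the untested modules lie; origin at the centre of its underside; fixed, on the other side
- module_red: red module: aluminium case 40 mm (its x) by 60 mm (its y) by 30 mm high with a red label on top, about 0.15 kg; origin at the centre of its underside. May be absent
- module_blue: blue module: aluminium case 40 mm (its x) by 60 mm (its y) by 30 mm high with a blue label on top, about 0.15 kg; origin at the centre of its underside. May be absent
- module_yellow: yellow module: aluminium case 40 mm (its x) by 60 mm (its y) by 30 mm high with a yellow label on top, about 0.15 kg; origin at the centre of its underside. May be absent
- bay_red (a point): red bay, marked by a red patch on the plate in front (-x) of it: where the centre of the module's underside lies, 45 mm above the table, when it is flush against the back fence (face 20 mm to +x) and the side fence (face 30 mm to +y), its 60 mm length along y. Free beside a flush module: at least 14 mm at -y, 50 mm at -x. Axes as the station's
- bay_blue (a point): blue bay, marked by a blue patch on the plate in front (-x) of it: where the centre of the module's underside lies, 45 mm above the table, when it is flush against the back fence (face 20 mm to +x) and the side fence (face 30 mm to +y), its 60 mm length along y. Free beside a flush module: at least 14 mm at -y, 50 mm at -x. Axes as the station's
- bay_yellow (a point): yellow bay, marked by a yellow patch on the plate in front (-x) of it: where the centre of the module's underside lies, 45 mm above the table, when it is flush against the back fence (face 20 mm to +x) and the side fence (face 30 mm to +y), its 60 mm length along y. Free beside a flush module: at least 14 mm at -y, 50 mm at -x. Axes as the station's
- screwdriver: bystander: screwdriver lying on the table
- mug: bystander: blue mug, upright
- mouse: bystander: black computer mouse
- pen: bystander: blue pen, 12 mm thick, 130 mm long
- extrusion: bystander: loose piece of aluminium profile 30 x 30 x 160 mm
- tape: bystander: yellow ring of tape, 90 mm across, 20 mm high
- adapter: bystander: brass adapter, upright cylinder 24 mm across, 30 mm high

How it is judged:
On the way, in this order (a step that is already met when the one before it is completed fails the run):
1. the hood is up on its back stop (value of joint cover above 1.62 rad), for 0.2 s.
2. every module present stands flush against both fences in the bay of its colour, and the hood is fully down over them (x of module_red in the frame of bay_red between -0.002 and 0.002 m and y of module_red in the frame of bay_red between -0.002 and 0.002 m and angle between the y axis of module_red and the y axis of bay_red, either way round below 0.05 rad and z of module_red in the frame of bay_red below 0.003 m and angle between each of module_red, module_blue, module_yellow's own z axis and vertical below 0.05 rad and x of module_blue in the frame of bay_blue between -0.002 and 0.002 m and y of module_blue in the frame of bay_blue between -0.002 and 0.002 m and angle between the y axis of module_blue and the y axis of bay_blue, either way round below 0.05 rad and z of module_blue in the frame of bay_blue below 0.003 m and x of module_yellow in the frame of bay_yellow between -0.002 and 0.002 m and y of module_yellow in the frame of bay_yellow between -0.002 and 0.002 m and angle between the y axis of module_yellow and the y axis of bay_yellow, either way round below 0.05 rad and z of module_yellow in the frame of bay_yellow below 0.003 m and value of joint cover below 0.04 rad), for 0.2 s.
3. the start button is pressed with the hood down (value of joint start above 0.004 m and value of joint cover below 0.04 rad), for 0.05 s.
4. the hood is up on its back stop again (value of joint cover above 1.62 rad), for 0.2 s.
At the end, for the whole second after the job is handed in: Every module present lies flat on the red tray's floor, at rest, centre within 100 mm (along) and 60 mm (across) of its centre, lengthwise within 0.25 rad; the hood is up on its back stop (above 1.62 rad). Earlier: flush means within 2 mm and 0.05 rad of the bay site; down, below 0.04 rad (x of module_red in the frame of tray between -0.1 and 0.1 m and y of module_red in the frame of tray between -0.06 and 0.06 m and z of each of module_red, module_blue, module_yellow in the frame of tray below 0.009 m and angle between the y axis of each of module_red, module_blue, module_yellow and the x axis of tray, either way round below 0.25 rad and angle between each of module_red, module_blue, module_yellow's own z axis and vertical below 0.08 rad and linear speed of each of module_red, module_blue, module_yellow below 0.02 m/s and x of module_blue in the frame of tray between -0.1 and 0.1 m and y of module_blue in the frame of tray between -0.06 and 0.06 m and x of module_yellow in the frame of tray between -0.1 and 0.1 m and y of module_yellow in the frame of tray between -0.06 and 0.06 m and value of joint cover above 1.62 rad); the robot touches nothing.
It fails at once if the hood slams onto a stop (faster than 0.7 rad/s in the last 0.2 rad) ((value of joint cover below 0.2 rad and velocity of joint cover below -0.7 rad/s) or (value of joint cover above 1.5 rad and velocity of joint cover above 0.7 rad/s)).
It fails at once if the start button is pressed while the hood is up (value of joint start above 0.004 m and value of joint cover above 0.15 rad).
It fails at once if a bystander is moved by more than 40 mm (distance of any of screwdriver, mug, mouse, pen, extrusion, tape, adapter from where it was at the start of the episode above 0.04 m).
Of module_red, module_blue, module_yellow only 2 to 3 are there at a start; the rules pass over those that are not, and their reading is None.
At some moment in a run one of module_red, module_blue, module_yellow may be knocked a few centimetres aside while the robot is not near it.
Once in a run the grip may slacken for a moment while it holds something.
It also fails if it takes over 210 s, if anything falls off the work surface, if the arm or the gripper's body presses on something with over 40 N, if the wrist force passes 120 N, or if a joint passes its speed limit or range.

### The arm

A 6-joint arm with a two-finger parallel gripper is mounted at the origin on the work surface. World frame = base frame: x ahead of the robot, y to its left, z up, the work surface at z = 0. Lengths are in m, angles in rad, forces in N, time in s.
With the tool pointing down it reaches from about 0.35 to 0.975 m from the base axis. Payload 4.9 kg.
Tool frame: the origin (TCP) lies midway between the tips of the shut fingers; the grasp point (between the pads) lies 19 mm behind it; z points along the fingers, y is the line along which they close (so a half turn about z gives the same grasp; the last joint's range is limited). The gripper opens to 85 mm and grips with 20 to 120 N. Pads are 22 mm wide; open, the fingers measure 114 mm over their backs; the gripper's body (76 mm by 85 mm) begins 54 mm behind the grasp point. The pads swing forward as they close: fully open they stand 13 mm farther back than shut.
Start: joints at [1.013, 0.053, 1.613, -0, 1.476, -0.119], TCP at [0.266, 0.566, 0.231] pointing down, gripper open.
Joint ranges: [-3.01, 3.01], [-1.01, 2.22], [0.06, 2.58], [-1.02, 4.17], [0.09, 2.62], [-3.14, 3.14]. Speed limits (rad/s): [2.57, 2.57, 3.14, 3.14, 3.14, 3.14].

### API

Orientations are given as a unit quaternion [w, x, y, z].
In Python, from plant import state, grab_frame, job_done, cut_out, place_of gives the robot as it stands.
- The arm moves only by the tool jog_arm, never from a script. Its argument "motion" is text: rows parted by semicolons, each of 7 numbers parted by spaces: the opening in per cent of the stroke, from 0 (shut) to 100 (fully open), then the shift along the tool's x, y, z as a fraction of full scale, then the turn, a rotation vector about the tool's x, y, z as a fraction of full scale. A call has exactly 5 rows; each row is the pose to reach, as a shift and turn from the pose commanded when the call began, along the tool's axes at that moment; what a row does not reach only later rows make up. Full scale, the value 1, is 50 cm for a shift and 1.5 rad for a turn. A row lasts 1/8 s, in which the tool goes at most 62.5 mm and 10.7 degrees, less where a joint would pass 70% of its speed; a pose out of reach is approached as far as the arm can. A call with a number of a shift or a turn outside -1 to 1 is refused whole. A call with a gripper value outside its range is refused whole. The fingers move at their own pace and stop on an object; the grip force is fixed at half the most. Time passes only in rows, so rows that repeat a pose let the fingers close, or fill a call up. It gives the time, the measured TCP pose, the force, the opening and the grip force at its end, in the units of the state.
- state(): the state, without advancing time (a new reading comes with each control period).
- grab_frame(name): name is "side" or "top"; returns a dict with "color" (384x512x3 uint8, red, green, blue), "range_z" (384x512 float32, m along the optical axis (not along the pixel's ray), 0 where there is no reading), "intrinsics" (3x3 intrinsics, pixels), "k1" (the pictures are not rectified: a ray, as slopes to the right and down, at radius r is drawn at 1 + k1 r^2 times it, then the intrinsics apply), "world_from_camera" (4x4, takes a point from camera to world coordinates). Camera axes: x right, y up, looking along -z (the intrinsics and any distortion apply to the point x, -y, -z); pixel columns grow to the right and rows downward; lengths in m; the calibration is good to about 2 mm. A picture is of the moment at which its call begins.
- job_done(): hands the job in; it is judged then, once.
Trained networks look in the newest picture that a camera, given by its name, has taken for a name from the list of things; names that differ only in an ending like _2 or _b are one class to them, and where a whole thing is asked for, a point or a joint stands for the part that bears it (a point fixed in the world has none). Each returns a list of dicts, best first, with "p" (0 to 1); they miss things now and then, are a little off and sometimes report something else, mostly with a low value. They report only what shows in the picture. A call takes as long as a camera call.
- cut_out(camera, thing): "pixels" (384x512 bool, what is visible of it).
- place_of(camera, thing): "at" ([x, y, z] in m, in world coordinates, good to about 4 mm: a listed point, or the origin of a listed thing).
The state is a dict: "time": time; "joint_pos": joint angles; "joint_vel": joint speeds; "joint_efforts": joint torques, N m; "tool_pos": TCP position; "tool_rot": TCP orientation; "contact_force": force on the tool from outside, world axes, zero at the start; "ft_torque": the same for the moment, N m; "gripper_width": opening from 0.0 (shut) to 1.0 (fully open); "grasp_force": force on a finger pad.
Only numpy, scipy, OpenCV 4.12 (cv2) and the standard library are available. Lean on these libraries where they do the work, as an engineer would, in place of code of your own. Each camera call takes 0.05 s, during which the arm holds its last target. There are 200 camera calls.

## Working session

There is one attempt and no reset: what is moved stays moved. The work goes in short steps, Python scripts to look and compute and a tool call to move; the robot and the scene stay as the last step left them, time stands still between calls to the robot, and variables do not carry over. Pictures are saved under pics/ and viewed, at most 14 in all, crops included, and the job is handed in when it is done.

Besides the shell and the picture viewer there is one more tool, called after "Request:" in YAML: its name, and indented under it one key for each argument. jog_arm: Moves the arm, as the interface text tells. Shift numbers are shares of 50 cm and turn numbers shares of 1.5 rad, none past 1 either way. Its arguments: {"type":"object","properties":{"motion":{"type":"string"}},"required":["motion"]}

```bash
mkdir -p pics; ls; cat > h.py <<'E'
import sys; sys.path.insert(0,'.')
import numpy as np, cv2
from plant import *
from scipy.spatial.transform import Rotation as R
def cloud(f):
    K=f["intrinsics"];h,w=f["range_z"].shape
    u,v=np.meshgrid(np.arange(w),np.arange(h))
    p=cv2.undistortPoints(np.stack([u,v],-1).reshape(-1,1,2).astype(np.float64),K,np.array([f["k1"],0,0,0,0.])).reshape(h,w,2)
    z=f["range_z"]; P=np.stack([p[...,0]*z,-p[...,1]*z,-z,np.ones_like(z)],-1)
    return (P@np.array(f["world_from_camera"]).T)[...,:3]
def save(f,n,box=None,s=1):
    c=f["color"][...,::-1]
    if box: c=c[box[1]:box[3],box[0]:box[2]]
    cv2.imwrite('pics/'+n,cv2.resize(c,None,fx=s,fy=s,interpolation=cv2.INTER_CUBIC))
def rot(q): return R.from_quat([q[1],q[2],q[3],q[0]])
E
cat > a.py <<'E'
from h import *
s=state(); print(s)
for n in ("top","side"):
    f=grab_frame(n); save(f,n+'0.png',s=1.5); np.save(n+'.npy',cloud(f))
    print(n,np.array(f["world_from_camera"]).round(3).tolist(),f["intrinsics"],f["k1"])
    for t in "station cover cover_hinge cover_bar start_top tray mat module_red module_blue module_yellow bay_red bay_blue bay_yellow screwdriver mug mouse pen extrusion tape adapter".split():
        print(t,[(np.round(d["at"],3).tolist(),round(d["p"],2)) for d in place_of(n,t)[:2]])
E
python3 a.py
```

```text
pics
{'time': 0.0, 'joint_pos': array([ 1.01300171e+00,  5.33482790e-02,  1.61432514e+00, -6.25589279e-07,
        1.47599735e+00, -1.19029795e-01]), 'joint_vel': array([-0.00033538, -0.00133301, -0.00071698,  0.00114428,  0.00186747,
        0.00140016]), 'joint_efforts': array([ 2.98788163e-04, -3.93684626e+01, -3.70174277e+01, -1.76759359e-04,
        7.21246353e-03,  1.60453261e-06]), 'tool_pos': array([0.26519128, 0.5652472 , 0.23004974]), 'tool_rot': array([-3.44662588e-04,  2.17626732e-01,  9.76031519e-01, -9.80228129e-04]), 'contact_force': array([-0.09801295,  0.52565838, -0.07979726]), 'ft_torque': array([-0.03246753,  0.01368094,  0.01590101]), 'grasp_force': 0.0, 'gripper_width': 1.0024698953479427}
top [[-0.006, 0.983, -0.183, 0.392], [-1.0, -0.002, 0.019, -0.001], [0.018, 0.183, 0.983, 1.224], [0.0, 0.0, 0.0, 1.0]] [[363.06709377   0.         260.34229567]
 [  0.         363.06709377 192.35941268]
 [  0.           0.           1.        ]] -0.05483948848853141
station [([0.559, 0.015, -0.0], 0.95), ([0.438, 0.004, 0.074], 0.65)]Traceback (most recent call last):
  File "a.py", line 7, in <module>
    print(t,[(np.round(d["at"],3).tolist(),round(d["p"],2)) for d in place_of(n,t)[:2]])
                                                                     ~~~~~~~~^^^^^
ValueError: it knows: adapter, bay_blue, bay_red, bay_yellow, cover_bar, cover_hinge, extrusion, mat, module_blue, module_red, module_yellow, mouse, mug, pen, screwdriver, start_top, station, tape, tray
```

```bash
sed -i 's/station cover cover_hinge/station cover_hinge/' a.py; python3 a.py | grep -v "^{"
```

```text
1.47600163e+00, -1.18999473e-01]), 'joint_vel': array([ 2.07604688e-04, -2.38280966e-03, -4.04186436e-03,  9.33439627e-04,
       -1.27547687e-03, -2.53499028e-05]), 'joint_efforts': array([-1.43379766e-04, -3.94909573e+01, -3.71361458e+01, -1.37648449e-04,
        3.93910901e-03, -1.77776838e-05]), 'tool_pos': array([0.26524186, 0.56529488, 0.23019028]), 'tool_rot': array([-3.02113256e-04,  2.17652809e-01,  9.76025819e-01, -8.74355153e-04]), 'contact_force': array([-0.05776978,  0.17535265,  0.21075903]), 'ft_torque': array([-0.07743469,  0.02814826, -0.04379191]), 'grasp_force': 0.0, 'gripper_width': 0.9995397477064814}
top [[-0.006, 0.983, -0.183, 0.392], [-1.0, -0.002, 0.019, -0.001], [0.018, 0.183, 0.983, 1.224], [0.0, 0.0, 0.0, 1.0]] [[363.06709377   0.         260.34229567]
 [  0.         363.06709377 192.35941268]
 [  0.           0.           1.        ]] -0.05483948848853141
station [([0.557, 0.012, 0.001], 0.86)]
cover_hinge [([0.626, 0.021, 0.05], 0.6)]
cover_bar [([0.437, 0.002, 0.071], 0.67), ([0.723, 0.336, 0.003], 0.24)]
start_top [([0.553, -0.163, 0.066], 0.53)]
tray
[... 1014 characters left out ...]
.073], 0.72)]
start_top [([0.553, -0.164, 0.07], 0.36)]
tray [([0.478, -0.329, -0.001], 0.97), ([0.542, 0.299, 0.006], 0.27)]
mat [([0.485, 0.327, 0.001], 0.62)]
module_red [([0.546, 0.296, 0.008], 0.93)]
module_blue [([0.406, 0.304, 0.007], 0.78)]
module_yellow []
bay_red []
bay_blue [([0.558, 0.01, 0.047], 0.85), ([0.618, -0.497, -0.003], 0.44)]
bay_yellow [([0.565, -0.068, 0.041], 0.86), ([0.618, -0.498, 0.001], 0.18)]
screwdriver [([0.685, -0.31, -0.001], 0.63)]
mug [([0.726, 0.327, 0.002], 0.58)]
mouse [([0.778, 0.121, 0.002], 0.81)]
pen [([0.427, 0.043, 0.0], 0.66)]
extrusion [([0.752, -0.266, -0.0], 0.57)]
tape [([0.618, -0.5, 0.001], 0.76), ([0.757, -0.266, -0.004], 0.49)]
adapter []
```

View pics/top0.png

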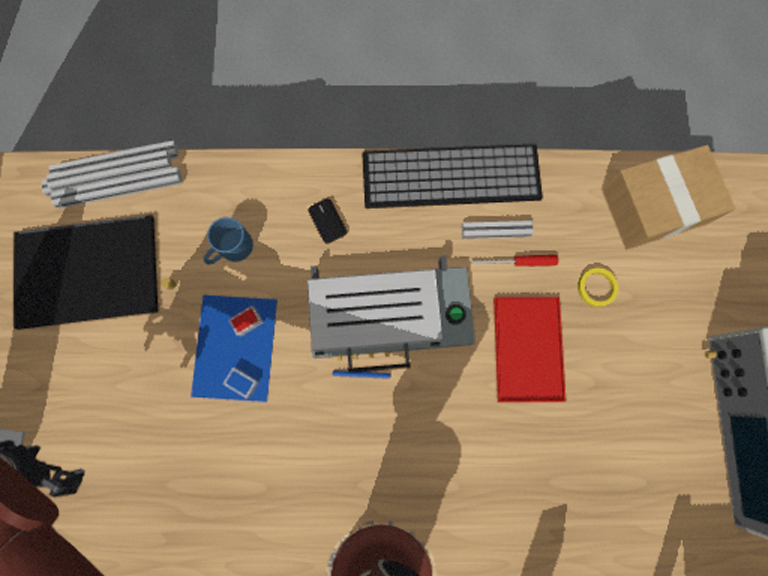

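View pics/side0.png

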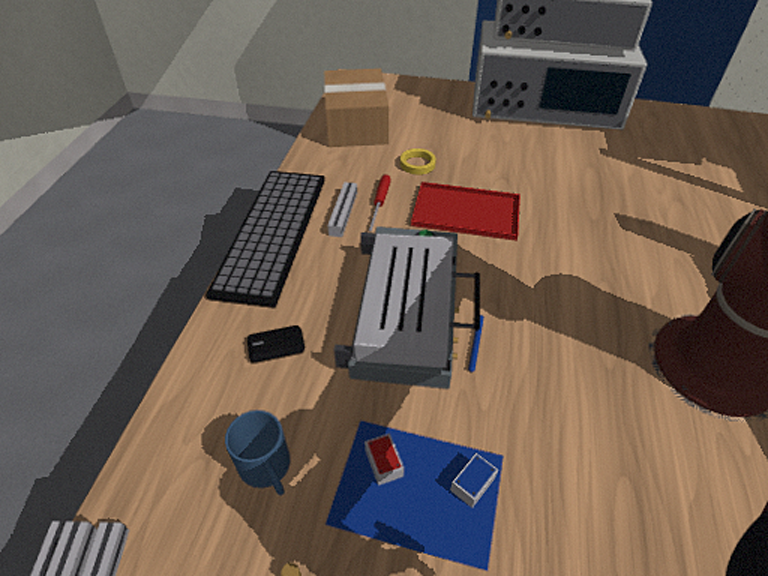

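The top picture shows the red module at (245,320), the blue at (240,382), no yellow one, and the hood down with the pen just in front of the bar (362,374). The side picture agrees. Next I'll measure the poses.

```bash
cat >> h.py <<'E'
def rect(P):
    (c,s,a)=cv2.minAreaRect(P[:,:2].astype(np.float32)*1000); 
    b=cv2.boxPoints((c,s,a)); e=[b[1]-b[0],b[2]-b[1]]; e=e[int(np.linalg.norm(e[1])>np.linalg.norm(e[0]))]
    return np.round(c,1),np.round(s,1),round(float((np.arctan2(e[1],e[0])+np.pi/2)%np.pi-np.pi/2),3)
def module(col,cams=("top","side")):
    for n in cams:
        f=grab_frame(n);C=cloud(f);L=cut_out(n,"module_"+col)
        if not L: print(n,col,'none');continue
        P=C[L[0]["pixels"]];top=np.percentile(P[:,2],90)
        print(n,col,round(L[0]["p"],2),'top z',round(top,4),*rect(P[P[:,2]>top-.006]),'(long dir)')
E
python3 - <<'E'
from h import *
module('red');module('blue')
for n in("top","side"):
    f=grab_frame(n);C=cloud(f)
    m=(C[...,0]>.4)&(C[...,0]<.68)&(C[...,1]>-.25)&(C[...,1]<.2)
    for lo,hi,t in((.08,.12,'hood top'),(.05,.08,'mid'),(.035,.05,'base')):
        k=m&(C[...,2]>lo)&(C[...,2]<hi); print(n,t,k.sum(),*rect(C[k]),np.median(C[k][:,2]))
    k=m&(C[...,0]<.45)&(C[...,2]>.04); P=C[k]; print('bar',*rect(P),P[:,2].mean(),P[:,2].max())
    for t in("tray","mat"): 
        L=cut_out(n,t)
        if L: print(n,t,*rect(C[L[0]["pixels"]]))
E
```

```text
top red 0.62 top z 0.0369 [461.3 169.7] [362.1  67.5] 1.003 (long dir)
side red 0.64 top z 0.0345 [500.6 452.2] [ 52.8 377.7] -1.297 (long dir)
top blue 0.62 top z 0.0985 [512.6   8.4] [241.2 270.8] -1.494 (long dir)
side blue 0.79 top z 0.0342 [407.7 306.2] [61.2 40.5] 1.049 (long dir)
top hood top 4099 [533.3   9.9] [201.1 270.5] -1.492 0.09527542551567403
top mid 496 [553.1 -27.2] [236.3 344.7] -1.498 0.06647791754091359
top base 1266 [571.2 -22.3] [191.2 355.6] -1.49 0.04563093241640226
bar [439.2   1.9] [ 18.9 128.7] -1.55 0.07947572517050125 0.08543358238605636
top tray [406.5 304.2] [59.1 42.1] 1.054
top mat [480.9 204.3] [419.3 229.7] 1.52
side hood top 4476 [534.3  12.1] [197.3 275. ] -1.493 0.09302720376155471
side mid 896 [552.1 -12.6] [236.4 327. ] -1.495 0.06673380169577581
side base 1027 [572.7 -19.7] [195.4 359.1] -1.488 0.043129134163275684
bar [443.6   5.5] [ 22.3 130.1] -1.491 0.07713568069042233 0.08088986778035245
side tray [485.2 116.2] [1049.4  233.9] 1.556
side mat [493.9 439.8] [399.4 235.4] 1.507
```

Request:
jog_arm:
  motion: "50 -0.08 -0.087 0 0 0 0.12; 50 -0.16 -0.174 0 0 0 0.24; 50 -0.24 -0.261 0 0 0 0.36; 50 -0.32 -0.348 0 0 0 0.48; 50 -0.4 -0.435 0 0 0 0.6"

```text
time: 3.42
tool_pos: [0.3544, 0.2822, 0.2315]
tool_rot: [0.0, 0.623, 0.783, 0.0]
contact_force: [0.3, 0.4, 0.6]
gripper_width: 0.5
grasp_force: 0.0
```

```bash
cat >> h.py <<'E'
def to(x,y,z,a):
    "fractions to bring TCP to x,y,z pointing straight down with tool y at world angle a (mod pi, nearest)"
    s=state();r=rot(s["tool_rot"]);c=r.as_matrix()
    d=c.T@(np.array([x,y,z])-s["tool_pos"])/.5
    best=None
    for k in(0,np.pi):
        t=a+k;Y=np.array([np.cos(t),np.sin(t),0]);Z=np.array([0,0,-1.]);M=np.stack([np.cross(Y,Z),Y,Z],1)
        v=(r.inv()*R.from_matrix(M)).as_rotvec()/1.5
        if best is None or np.linalg.norm(v)<np.linalg.norm(best): best=v
    print('t',round(s["time"],2),'pos',s["tool_pos"].round(4),'yang',round(np.arctan2(c[1,1],c[0,1]),3),'q6',s["joint_pos"][5].round(2),'F',s["contact_force"].round(1),'w',round(s["gripper_width"],3),'gf',round(s["grasp_force"],1))
    print('move',d.round(3),'turn',best.round(3))
def near(col):
    for n in("top","side"):
        f=grab_frame(n);C=cloud(f);L=place_of(n,"module_"+col);
        hsv=cv2.cvtColor(f["color"],cv2.COLOR_RGB2HSV)
        if not L: print(n,col,'none');continue
        a=np.array(L[0]["at"]);k=(np.linalg.norm(C[...,:2]-a[:2],axis=-1)<.055)&(C[...,2]>a[2]+.018)&(C[...,2]<a[2]+.045)
        P=C[k]; print(n,col,round(L[0]["p"],2),a.round(3),k.sum(),'z',np.median(P[:,2]).round(4),*rect(P),'(long)')
E
python3 -c "
from h import *
to(.438,.003,.15,.079);near('red');near('blue')"
```

```text
t 3.42 pos [0.3544 0.2822 0.2315] yang 0.227 q6 0.28 F [0.3 0.4 0.6] w 0.5 gf 0.0
move [-0.582  0.037  0.163] turn [ 0.001 -0.     0.098]
top red 0.82 [0.541 0.296 0.002] 241 z 0.0341 [543.6 299. ] [41.1 61.3] -1.013 (long)
side red 0.77 [0.543 0.296 0.003] 502 z 0.0328 [543.1 300.2] [40.7 61.3] -1.012 (long)
top blue 0.73 [0.409 0.306 0.006] 218 z 0.0341 [408.7 304.5] [60.2 37.7] 1.054 (long)
side blue 0.92 [0.405 0.304 0.006] 544 z 0.0325 [407.3 305.3] [61.8 41. ] 1.05 (long)
```

Request:
jog_arm:
  motion: "50 -0.12 0.008 0.03 0 0 0.05; 50 -0.24 0.016 0.07 0 0 0.098; 50 -0.36 0.024 0.1 0 0 0.098; 50 -0.48 0.03 0.13 0 0 0.098; 50 -0.582 0.037 0.163 0 0 0.098"

```text
time: 4.45
tool_pos: [0.4398, 0.004, 0.1497]
tool_rot: [0.0, 0.676, 0.737, 0.0]
contact_force: [0.8, -0.4, 0.6]
gripper_width: 0.499
grasp_force: 0.0
```

```bash
python3 -c "
from h import *
f=grab_frame('side');save(f,'bar1.png',(200,100,420,300),3)
to(.438,.003,.055,.079)"
```

```text
t 4.5 pos [ 0.4397 -0.0005  0.1473] yang 0.083 q6 -0.25 F [-1.4 -3.8 -0.9] w 0.503 gf 0.0
move [ 0.008 -0.002  0.185] turn [-0.002  0.002  0.002]
```

View pics/bar1.png

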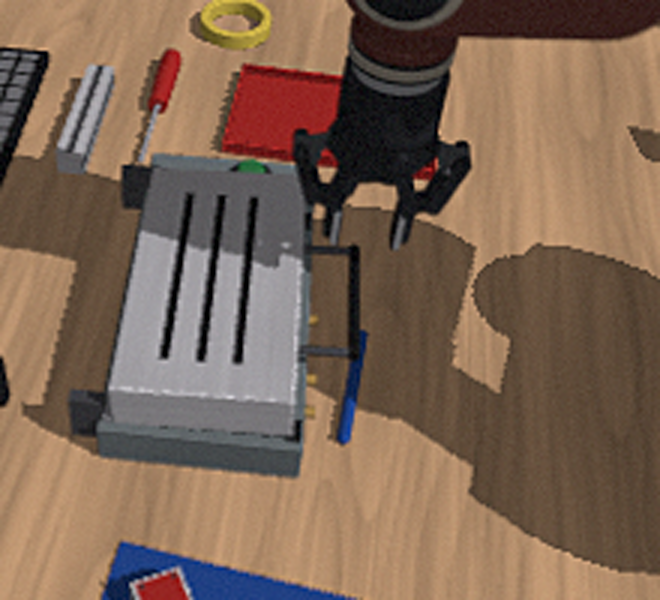

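Request:
jog_arm:
  motion: "50 0.006 -0.003 0.06 0 0 0; 50 0.006 -0.003 0.12 0 0 0; 50 0.006 -0.003 0.185 0 0 0; 0 0.006 -0.003 0.185 0 0 0; 0 0.006 -0.003 0.185 0 0 0"

```text
time: 5.12
tool_pos: [0.437, 0.0084, 0.058]
tool_rot: [-0.001, 0.676, 0.737, -0.001]
contact_force: [1.6, 0.2, -5.0]
gripper_width: 0.096
grasp_force: 60.3
```

Request:
jog_arm:
  motion: "0 0 0 0 0 0 0; 0 0 0 0 0 0 0; 0 0 0 0 0 0 0; 0 0 0 0 0 0 0; 0 0 0 0 0 0 0"

```text
time: 5.75
tool_pos: [0.4371, 0.0084, 0.058]
tool_rot: [-0.001, 0.676, 0.736, 0.0]
contact_force: [-5.0, 2.4, 1.8]
gripper_width: 0.097
grasp_force: 58.6
```

```bash
python3 -c "
from h import *
to(.438,.003,.055,.079)
# arc plan: bar (x,z) rel to hinge, 
th=np.linspace(0,1.7,21)
a=np.array([-.195,.02]);x=a[0]*np.cos(th)+a[1]*np.sin(th);z=-a[0]*np.sin(th)+a[1]*np.cos(th)
for t,i,j in zip(th,(x-x[0])/.5,(z-z[0])/.5): print(round(t,3),i.round(3),(-j).round(3))"
```

```text
t 5.75 pos [0.4371 0.0084 0.058 ] yang 0.085 q6 -0.24 F [-5.   2.4  1.8] w 0.097 gf 58.6
move [-0.011  0.001  0.006] turn [-0.    -0.001  0.004]
0.0 0.0 -0.0
0.085 0.005 -0.033
0.17 0.012 -0.065
0.255 0.023 -0.097
0.34 0.036 -0.128
0.425 0.051 -0.157
0.51 0.069 -0.185
0.595 0.089 -0.212
0.68 0.112 -0.236
0.765 0.136 -0.259
0.85 0.163 -0.279
0.935 0.191 -0.298
1.02 0.22 -0.313
1.105 0.251 -0.326
1.19 0.282 -0.337
1.275 0.315 -0.345
1.36 0.348 -0.35
1.445 0.381 -0.352
1.53 0.414 -0.351
1.615 0.447 -0.348
1.7 0.48 -0.342
```

Request:
jog_arm:
  motion: "0 0 0.002 -0.016 0 0 0; 0 0 0.005 -0.033 0 0 0; 0 0 0.012 -0.065 0 0 0; 0 0 0.023 -0.097 0 0 0; 0 0 0.036 -0.128 0 0 0"

```text
time: 6.38
tool_pos: [0.458, 0.01, 0.1227]
tool_rot: [0.002, 0.677, 0.736, 0.003]
contact_force: [14.0, 6.1, -14.5]
gripper_width: 0.093
grasp_force: 58.0
```

```bash
python3 -c "
from h import *
f=grab_frame('side');C=cloud(f)
to(.455,.008,.122,.079)"
```

```text
t 6.42 pos [0.4594 0.0101 0.1253] yang 0.085 q6 -0.23 F [ 5.5  6.6 -5. ] w 0.085 gf 58.5
move [-0.003 -0.009  0.007] turn [ 0.007 -0.001  0.004]
```

Request:
jog_arm:
  motion: "0 0 0.015 -0.029 0 0 0; 0 0 0.033 -0.057 0 0 0; 0 0 0.053 -0.084 0 0 0; 0 0 0.076 -0.108 0 0 0; 0 0 0.1 -0.131 0 0 0"

```text
time: 7.05
tool_pos: [0.5068, 0.014, 0.1843]
tool_rot: [0.001, 0.676, 0.736, 0.002]
contact_force: [11.4, 2.2, -20.1]
gripper_width: 0.089
grasp_force: 58.0
```

Request:
jog_arm:
  motion: "0 0 0.027 -0.02 0 0 0; 0 0 0.055 -0.039 0 0 0; 0 0 0.084 -0.054 0 0 0; 0 0 0.115 -0.067 0 0 0; 0 0 0.146 -0.078 0 0 0"

```text
time: 7.68
tool_pos: [0.5769, 0.0196, 0.2226]
tool_rot: [-0.002, 0.676, 0.736, -0.002]
contact_force: [1.0, 1.3, -17.2]
gripper_width: 0.093
grasp_force: 58.1
```

```bash
python3 -c "
from h import *
f=grab_frame('side');save(f,'arc.png',(180,60,400,280),2.5)
to(.578,.018,.227,.079)"
```

```text
t 7.72 pos [0.5785 0.0197 0.2231] yang 0.085 q6 -0.18 F [  4.9   2.1 -17.2] w 0.09 gf 59.8
move [-0.003 -0.001 -0.008] turn [-0.002 -0.     0.004]
```

View pics/arc.png

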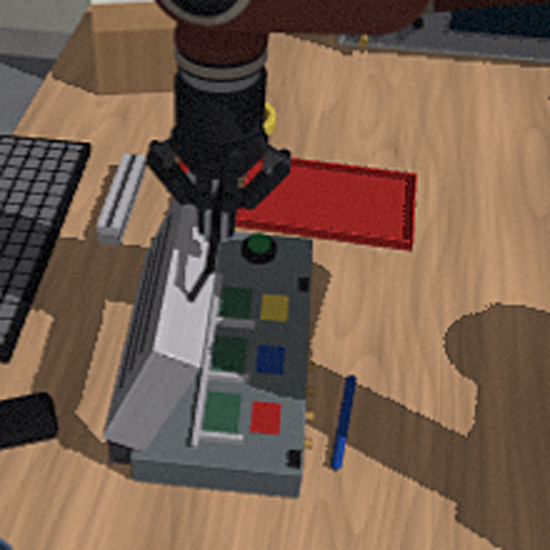

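Request:
jog_arm:
  motion: "0 0 0.016 -0.003 0 0 0; 0 0 0.033 -0.006 0 0 0; 0 0 0.049 -0.008 0 0 0; 0 0 0.066 -0.009 0 0 0; 0 0 0.082 -0.01 0 0 0"

```text
time: 8.35
tool_pos: [0.6188, 0.023, 0.2307]
tool_rot: [-0.0, 0.676, 0.736, -0.001]
contact_force: [-2.3, -1.8, -13.5]
gripper_width: 0.09
grasp_force: 58.8
```

Request:
jog_arm:
  motion: "0 0 0.016 0 0 0 0; 0 0 0.032 0.001 0 0 0; 0 0 0.048 0.002 0 0 0; 0 0 0.062 0.003 0 0 0; 0 0 0.076 0.005 0 0 0"

```text
time: 8.98
tool_pos: [0.6578, 0.0261, 0.2299]
tool_rot: [0.001, 0.676, 0.736, 0.001]
contact_force: [-1.4, -4.1, -1.2]
gripper_width: 0.098
grasp_force: 42.8
```

Request:
jog_arm:
  motion: "0 0 0.007 0.001 0 0 0; 0 0 0.014 0.002 0 0 0; 0 0 0.021 0.004 0 0 0; 0 0 0.028 0.005 0 0 0; 0 0 0.035 0.006 0 0 0"

```text
time: 9.6
tool_pos: [0.675, 0.0275, 0.2273]
tool_rot: [0.001, 0.677, 0.736, 0.001]
contact_force: [-1.7, -4.0, -3.3]
gripper_width: 0.087
grasp_force: 58.9
```

```bash
python3 -c "
from h import *
to(.673,.02,.22,.079)
print([place_of(n,t) for n in('side','top') if grab_frame(n) for t in ('cover_bar','cover_hinge')])"
```

```text
t 9.6 pos [0.675  0.0275 0.2273] yang 0.085 q6 -0.15 F [-1.7 -4.  -3.3] w 0.087 gf 58.9
move [-0.015 -0.005  0.015] turn [0.002 0.001 0.004]
[[{'at': [0.6779, 0.0222, 0.2346], 'p': 0.96}, {'at': [0.428, 0.0422, -0.0023], 'p': 0.4}], [{'at': [0.6303, 0.0165, 0.0465], 'p': 0.9}], [{'at': [0.6723, 0.0212, 0.2353], 'p': 0.93}], [{'at': [0.6237, 0.0194, 0.0487], 'p': 0.97}]]
```

Request:
jog_arm:
  motion: "0 0 0.005 0.001 0 0 0; 0 0 0.01 0.002 0 0 0; 0 0 0.014 0.003 0 0 0; 0 0 0.018 0.004 0 0 0; 0 0 0.018 0.004 0 0 0"

```text
time: 10.52
tool_pos: [0.6754, 0.0275, 0.2271]
tool_rot: [-0.007, 0.677, 0.736, -0.008]
contact_force: [-39.6, -6.1, 17.3]
gripper_width: 0.087
grasp_force: 61.6
```

Request:
jog_arm:
  motion: "0 0 0 0 0 0 0; 0 0 0 0 0 0 0; 0 0 0 0 0 0 0; 0 0 0 0 0 0 0; 0 0 0 0 0 0 0"

```text
time: 11.15
tool_pos: [0.6755, 0.0275, 0.2271]
tool_rot: [-0.007, 0.677, 0.736, -0.008]
contact_force: [-39.0, -7.4, 16.9]
gripper_width: 0.088
grasp_force: 61.6
```

Request:
jog_arm:
  motion: "0 0 -0.014 -0.003 0 0 0; 60 0 -0.014 -0.003 0 0 0; 60 0 -0.014 -0.003 0 0 0; 60 0 -0.014 -0.03 0 0 0; 60 0 -0.014 -0.12 0 0 0"

```text
time: 11.78
tool_pos: [0.6751, 0.0287, 0.2814]
tool_rot: [-0.002, 0.676, 0.737, -0.001]
contact_force: [0.6, 0.5, 0.1]
gripper_width: 0.598
grasp_force: 0.0
```

```bash
python3 -c "
from h import *
to(.5435,.2995,.12,.559)
f=grab_frame('side');C=cloud(f);L=place_of('side','cover_bar');print(L[:1]);save(f,'up.png',(200,110,400,290),4)
for n in('side','top'):
  grab_frame(n)
  for b in('bay_red','bay_blue','start_top','station'):print(n,b,[(np.round(d['at'],4),round(d['p'],2)) for d in place_of(n,b)[:1]])"
```

```text
t 11.78 pos [0.6751 0.0287 0.2814] yang 0.085 q6 -0.15 F [0.6 0.5 0.1] w 0.598 gf 0.0
move [ 0.562 -0.214  0.325] turn [-0.003 -0.002 -0.316]
[{'at': [0.6793, 0.0196, 0.2332], 'p': 0.74}]
side bay_red [(array([0.5563, 0.0893, 0.0426]), 0.69)]
side bay_blue [(array([0.5613, 0.0141, 0.0475]), 0.97)]
side start_top [(array([ 0.5511, -0.1603,  0.0698]), 0.61)]
side station [(array([ 0.558 ,  0.0168, -0.0057]), 0.94)]
top bay_red []
top bay_blue [(array([0.5609, 0.0073, 0.045 ]), 0.89)]
top start_top [(array([ 0.551 , -0.1626,  0.0698]), 0.64)]
top station [(array([ 0.5614,  0.0139, -0.0008]), 0.57)]
```

View pics/up.png

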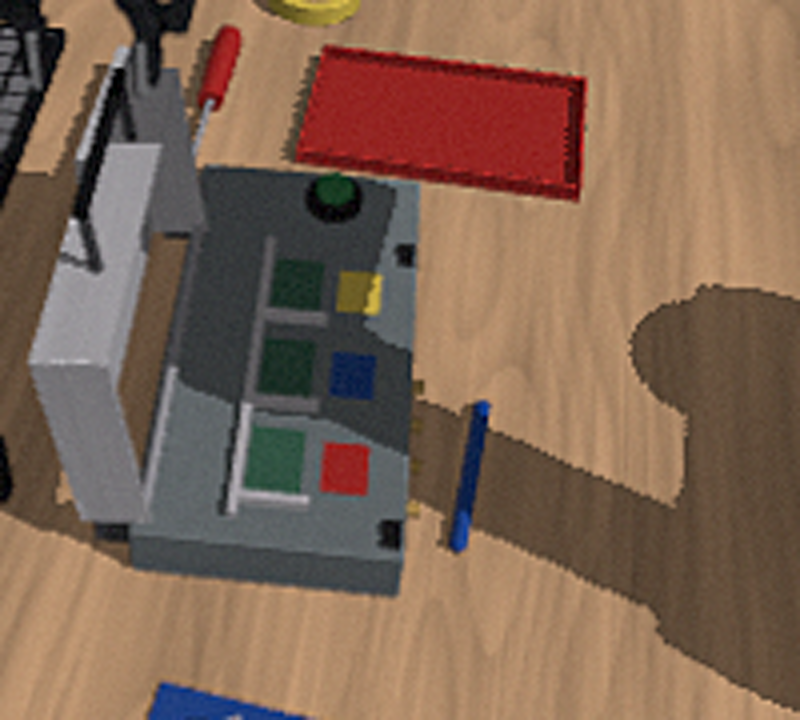

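Request:
jog_arm:
  motion: "70 0.11 -0.04 0 0 0 -0.08; 70 0.22 -0.085 0.02 0 0 -0.16; 70 0.33 -0.13 0.05 0 0 -0.24; 70 0.44 -0.17 0.1 0 0 -0.316; 70 0.55 -0.21 0.15 0 0 -0.316"

```text
time: 13.0
tool_pos: [0.5479, 0.2929, 0.2087]
tool_rot: [0.0, 0.484, 0.875, 0.0]
contact_force: [0.4, -0.2, 0.3]
gripper_width: 0.7
grasp_force: 0.0
```

```bash
python3 -c "
from h import *
to(.5435,.2995,.011,.559)
near('red');near('blue')
c,s=np.cos(.079),np.sin(.079)
for n in('side','top'):
  C=cloud(grab_frame(n)).reshape(-1,3);d=C[:,:2]-[.56,.014];S=np.c_[d@[c,s],d@[-s,c],C[:,2]]
  k=(S[:,2]>.0495)&(S[:,2]<.057)&(abs(S[:,1])<.135)&(S[:,0]>-.05)&(S[:,0]<.055);F=S[k];print(n,len(F),'plate z',np.median(S[(abs(S[:,0]+.04)<.02)&(abs(S[:,1])<.1),2]))
  b=F[F[:,0]>.012];print('back x hist',np.histogram(b[:,0]*1000,np.arange(10,56,2))); 
  if len(b)>5: print(np.polyfit(b[:,1],b[:,0],1))
  g=F[(F[:,0]<.01)];print('side y',np.c_[np.histogram(g[:,1]*1000,np.arange(-80,130,2))[::-1][0][:-1],np.histogram(g[:,1]*1000,np.arange(-80,130,2))[0]][np.histogram(g[:,1]*1000,np.arange(-80,130,2))[0]>0].tolist())
"
```

```text
t 13.0 pos [0.5479 0.2929 0.2087] yang 0.559 q6 -0.19 F [ 0.4 -0.2  0.3] w 0.7 gf 0.0
move [ 0.016 -0.001  0.395] turn [0. 0. 0.]
top red 0.49 [0.543 0.299 0.006] 198 z 0.0338 [543.7 299. ] [41.5 60.3] -1.002 (long)
side red 0.57 [0.542 0.296 0.004] 491 z 0.0329 [543.3 300.5] [40.  60.3] -1.012 (long)
top blue 0.76 [0.407 0.306 0.002] 164 z 0.0342 [411.1 303.5] [62.  36.8] 0.952 (long)
side blue 0.68 [0.405 0.305 0.006] 543 z 0.0325 [407.3 305.6] [60.9 40.7] 1.049 (long)
side 19 plate z 0.044123099297944224
back x hist (array([0, 0, 0, 0, 3, 0, 2, 0, 0, 0, 0, 0, 0, 0, 0, 0, 0, 0, 0, 0, 0, 0]), array([10, 12, 14, 16, 18, 20, 22, 24, 26, 28, 30, 32, 34, 36, 38, 40, 42,
       44, 46, 48, 50, 52, 54]))
side y [[-52, 4], [-50, 3], [-48, 1], [108, 1], [112, 3], [114, 2]]
top 345 plate z 0.046151661689570966
back x hist (array([ 0,  9,  2,  8, 27, 43, 39, 26,  2,  2,  2,  3,  1,  1,  2,  1,  3,
        2,  4,  5,  1,  4]), array([10, 12, 14, 16, 18, 20, 22, 24, 26, 28, 30, 32, 34, 36, 38, 40, 42,
       44, 46, 48, 50, 52, 54]))
[0.01289747 0.02487371]
side y [[-78, 1], [-76, 1], [-74, 1], [-68, 2], [-62, 2], [-60, 1], [-56, 5], [-54, 5], [-52, 6], [-50, 4], [-48, 1], [-44, 1], [-42, 2], [-38, 2], [-36, 1], [-34, 1], [-30, 1], [-28, 1], [-24, 1], [-22, 1], [-20, 2], [-18, 3], [-16, 2], [-12, 1], [-8, 3], [-6, 1], [-2, 2], [2, 2], [4, 1], [6, 2], [8, 3], [14, 3], [16, 2], [18, 1], [20, 1], [22, 1], [24, 4], [26, 5], [28, 6], [30, 3], [42, 1], [44, 1], [48, 2], [50, 1], [52, 1], [54, 1], [68, 2], [72, 2], [74, 2], [76, 1], [78, 1], [86, 1], [88, 1], [90, 1], [92, 1], [94, 1], [100, 1], [102, 2], [104, 2], [106, 4], [108, 4], [110, 5], [120, 1], [124, 1], [126, 1]]
```

Request:
jog_arm:
  motion: "70 0.008 0 0.1 0 0 0; 70 0.016 -0.001 0.22 0 0 0; 70 0.016 -0.001 0.32 0 0 0; 70 0.016 -0.001 0.395 0 0 0; 0 0.016 -0.001 0.395 0 0 0"

```text
time: 14.12
tool_pos: [0.5418, 0.2961, 0.0081]
tool_rot: [-0.002, 0.485, 0.874, -0.003]
contact_force: [-0.7, 0.7, 0.1]
gripper_width: 0.498
grasp_force: 0.0
```

Request:
jog_arm:
  motion: "0 0 0 0 0 0 0; 0 0 0 0 0 0 0; 0 0 0 -0.02 0 0 0; 0 0 0 -0.08 0 0 0; 0 0 0 -0.16 0 0 0"

```text
time: 14.75
tool_pos: [0.5437, 0.2977, 0.0929]
tool_rot: [-0.0, 0.485, 0.875, -0.0]
contact_force: [0.9, 0.2, -1.5]
gripper_width: 0.452
grasp_force: 64.6
```

```bash
python3 -c "
from h import *
to(.548,.083,.12,.079)
f=grab_frame('side');save(f,'r1.png',(180,200,380,360),3)"
```

```text
t 14.75 pos [0.5437 0.2977 0.0929] yang 0.559 q6 -0.18 F [ 0.9  0.2 -1.5] w 0.452 gf 64.6
move [-0.369 -0.221 -0.054] turn [-0.001  0.     0.32 ]
```

View pics/r1.png

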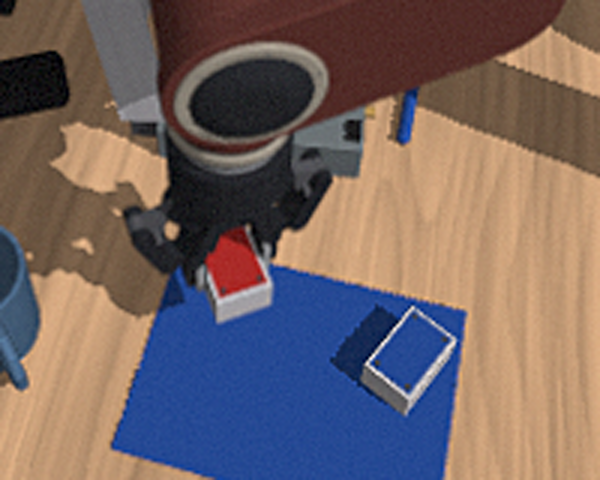

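Request:
jog_arm:
  motion: "0 -0.07 -0.04 -0.06 0 0 0.08; 0 -0.15 -0.09 -0.06 0 0 0.16; 0 -0.23 -0.14 -0.06 0 0 0.24; 0 -0.31 -0.19 -0.06 0 0 0.32; 0 -0.369 -0.221 -0.054 0 0 0.32"

```text
time: 15.42
tool_pos: [0.549, 0.0811, 0.1205]
tool_rot: [0.001, 0.679, 0.734, 0.001]
contact_force: [0.7, 0.6, -0.9]
gripper_width: 0.459
grasp_force: 64.8
```

```bash
python3 -c "
from h import *
to(.5495,.081,.056,.079)"
```

```text
t 15.43 pos [0.549  0.0811 0.1205] yang 0.077 q6 -0.06 F [ 0.7  0.6 -0.9] w 0.459 gf 64.8
move [-0.     0.001  0.129] turn [ 0.002  0.    -0.001]
```

Request:
jog_arm:
  motion: "0 0 0 0.05 0 0 0; 0 0 0 0.09 0 0 0; 0 0 0 0.115 0 0 0; 0 0 0 0.13 0 0 0; 0 0 0 0.138 0 0 0"

```text
time: 16.05
tool_pos: [0.5484, 0.0833, 0.0516]
tool_rot: [-0.001, 0.678, 0.735, -0.001]
contact_force: [-13.3, 0.1, 24.6]
gripper_width: 0.454
grasp_force: 75.9
```

Request:
jog_arm:
  motion: "0 0 0 0.002 0 0 0; 0 0 0 0.004 0 0 0; 0 0 0 0.004 0 0 0; 0 0 0 0.004 0 0 0; 0 0 0 0.004 0 0 0"

```text
time: 16.68
tool_pos: [0.5485, 0.0833, 0.0515]
tool_rot: [-0.001, 0.678, 0.735, -0.001]
contact_force: [-13.1, -1.0, 19.4]
gripper_width: 0.453
grasp_force: 76.8
```

Request:
jog_arm:
  motion: "0 0 0 -0.003 0 0 0; 0 0 0 -0.006 0 0 0; 0 0 0 -0.006 0 0 0; 0 0 0 -0.006 0 0 0; 0 0 0 -0.006 0 0 0"

```text
time: 17.3
tool_pos: [0.5492, 0.0832, 0.0517]
tool_rot: [0.0, 0.679, 0.735, 0.001]
contact_force: [-0.8, 1.7, 5.5]
gripper_width: 0.457
grasp_force: 68.7
```

```bash
python3 -c "
from h import *
to(.5495,.081,.056,.079)
f=grab_frame('side');save(f,'p1.png',(220,150,370,270),5)"
```

```text
t 17.3 pos [0.5492 0.0832 0.0517] yang 0.079 q6 -0.06 F [-0.8  1.7  5.5] w 0.457 gf 68.7
move [-0.004  0.    -0.009] turn [ 0.001 -0.     0.   ]
```

View pics/p1.png

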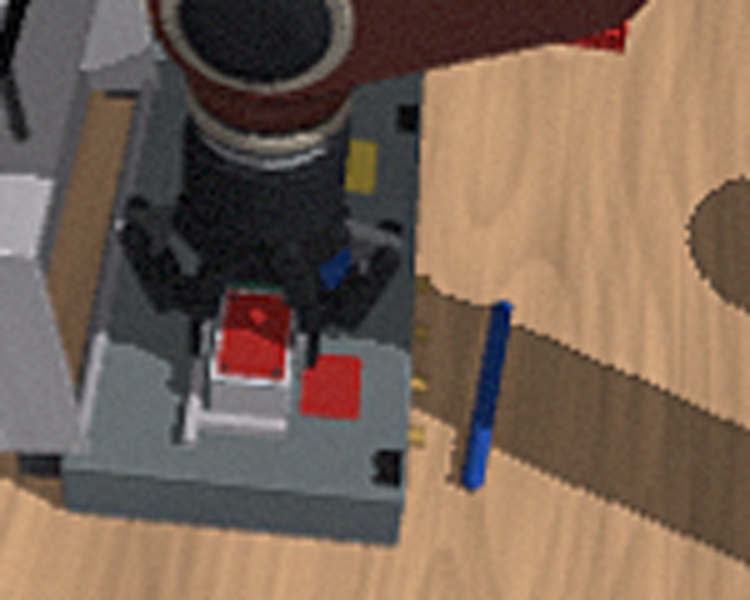

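Request:
jog_arm:
  motion: "0 0 0.003 -0.001 0 0 0; 0 0 0.006 -0.001 0 0 0; 0 0 0.008 -0.001 0 0 0; 0 0 0.01 -0.001 0 0 0; 0 0 0.01 -0.001 0 0 0"

```text
time: 17.98
tool_pos: [0.5529, 0.0832, 0.0518]
tool_rot: [-0.001, 0.679, 0.735, -0.001]
contact_force: [-4.7, -0.3, 6.9]
gripper_width: 0.456
grasp_force: 73.0
```

Request:
jog_arm:
  motion: "0 0 0.002 0 0 0 0; 0 0 0.004 0 0 0 0; 0 0 0.006 0 0 0 0; 0 0 0.006 0 0 0 0; 0 0 0.006 0 0 0 0"

```text
time: 18.6
tool_pos: [0.5534, 0.0832, 0.0519]
tool_rot: [-0.003, 0.678, 0.735, -0.003]
contact_force: [-15.3, -2.0, 17.0]
gripper_width: 0.456
grasp_force: 78.2
```

Request:
jog_arm:
  motion: "0 0.003 0 0 0 0 0; 0 0.006 0 0 0 0 0; 0 0.009 0 0 0 0 0; 0 0.012 0 0 0 0 0; 0 0.012 0 0 0 0 0"

```text
time: 19.23
tool_pos: [0.5533, 0.0843, 0.0519]
tool_rot: [0.001, 0.678, 0.735, -0.007]
contact_force: [-15.3, -17.4, 17.0]
gripper_width: 0.454
grasp_force: 72.3
```

Request:
jog_arm:
  motion: "0 0 0 -0.002 0 0 0; 0 0.002 0 -0.004 0 0 0; 0 0.004 0 -0.004 0 0 0; 0 0.006 0 -0.004 0 0 0; 0 0.006 0 -0.004 0 0 0"

```text
time: 19.85
tool_pos: [0.553, 0.0881, 0.052]
tool_rot: [0.0, 0.678, 0.735, -0.006]
contact_force: [-7.3, -15.3, 5.3]
gripper_width: 0.455
grasp_force: 67.5
```

```bash
python3 -c "
from h import *
to(.5495,.081,.056,.079)
f=grab_frame('top');save(f,'p2.png',(200,160,320,250),6);grab_frame('side')
print(place_of('side','module_red')[:1],place_of('side','bay_red')[:1])"
```

```text
t 19.85 pos [0.553  0.0881 0.052 ] yang 0.08 q6 -0.05 F [ -7.3 -15.3   5.3] w 0.455 gf 67.5
move [-0.014 -0.008 -0.008] turn [-0.006  0.006  0.001]
[{'at': [0.5515, 0.0865, 0.0488], 'p': 0.82}] [{'at': [0.5533, 0.0881, 0.0456], 'p': 0.94}]
```

View pics/p2.png

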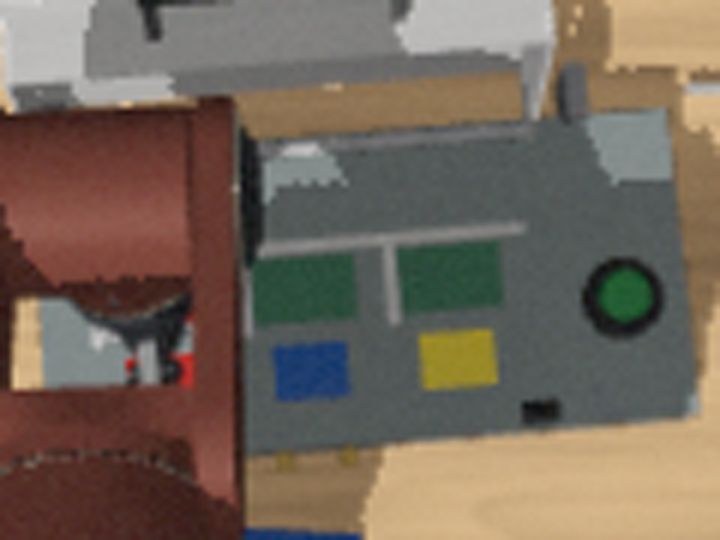

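Request:
jog_arm:
  motion: "0 0.003 0 0 0 0 0; 0 0.006 0.002 0 0 0 0; 0 0.006 0.004 0 0 0 0; 0 0.006 0.004 0 0 0 0; 0 0.006 0.004 0 0 0 0"

```text
time: 20.68
tool_pos: [0.553, 0.0882, 0.0521]
tool_rot: [0.0, 0.678, 0.735, -0.01]
contact_force: [-16.3, -26.0, 12.7]
gripper_width: 0.454
grasp_force: 68.6
```

Request:
jog_arm:
  motion: "0 -0.004 -0.002 0 0 0 0; 50 -0.006 -0.003 0 0 0 0; 62 -0.008 -0.004 -0.001 0 0 0; 66 -0.008 -0.006 -0.06 0 0 0; 66 -0.008 -0.006 -0.16 0 0 0"

```text
time: 21.3
tool_pos: [0.5531, 0.0915, 0.1315]
tool_rot: [-0.002, 0.679, 0.735, -0.002]
contact_force: [1.2, -0.0, -0.5]
gripper_width: 0.659
grasp_force: 0.0
```

```bash
python3 -c "
from h import *
near('blue');to(.408,.305,.13,-.52)"
```

```text
top blue 0.77 [0.408 0.307 0.003] 221 z 0.0337 [409.2 304. ] [59.7 37.6] 1.028 (long)
side blue 0.9 [0.405 0.304 0.005] 544 z 0.0327 [407.4 305.5] [61.8 40.8] 1.051 (long)
t 21.5 pos [0.556  0.0916 0.1348] yang 0.079 q6 -0.05 F [-0.3  0.5 -0.2] w 0.662 gf 0.0
move [ 0.449 -0.261  0.009] turn [ 0.002 -0.001  0.399]
```

Request:
jog_arm:
  motion: "70 0.09 -0.05 0 0 0 0.08; 70 0.18 -0.1 0 0 0 0.16; 70 0.27 -0.16 0 0 0 0.24; 70 0.36 -0.21 0 0 0 0.32; 70 0.449 -0.261 0.009 0 0 0.399"

```text
time: 22.12
tool_pos: [0.4052, 0.3059, 0.1272]
tool_rot: [-0.0, 0.866, 0.5, -0.001]
contact_force: [1.1, 0.1, 0.4]
gripper_width: 0.7
grasp_force: 0.0
```

```bash
python3 -c "
from h import *
near('red');near('blue');to(.408,.305,.011,-.52);f=grab_frame('top');save(f,'q.png',(180,140,320,250),5)"
```

```text
top red 0.57 [0.553 0.086 0.042] 248 z 0.0761 [552.9  88.5] [40.2 60.3] -1.493 (long)
side red 0.76 [0.554 0.09  0.048] 321 z 0.0741 [552.5  91.7] [39.9 62.8] -1.494 (long)
top blue 0.6 [0.408 0.308 0.002] 194 z 0.0339 [407.5 301.2] [54.8 37.4] 1.028 (long)
side blue 0.73 [0.406 0.305 0.004] 553 z 0.0326 [407.5 305.8] [61.7 40.6] 1.051 (long)
t 22.52 pos [0.4075 0.3039 0.1283] yang -0.521 q6 1.02 F [0.6 0.1 0.2] w 0.698 gf 0.0
move [ 0.002 -0.     0.235] turn [-0.     0.    -0.001]
```

View pics/q.png

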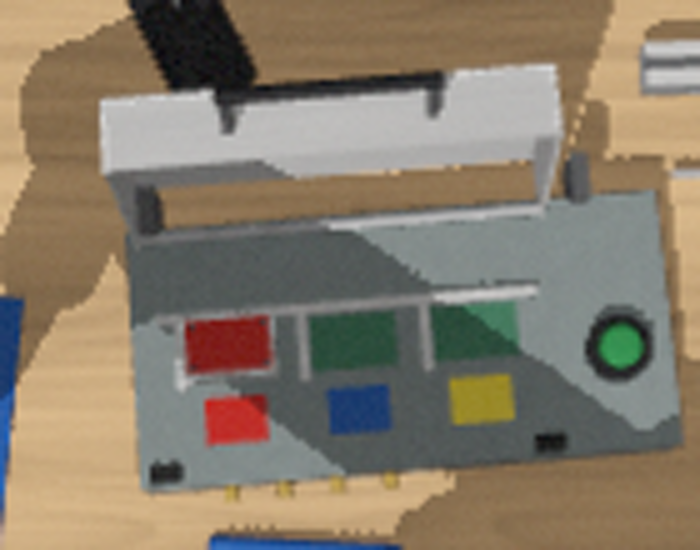

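Request:
jog_arm:
  motion: "70 0.002 0 0.08 0 0 0; 70 0.002 0 0.16 0 0 0; 70 0.002 0 0.235 0 0 0; 70 0.002 0 0.235 0 0 0; 0 0.002 0 0.235 0 0 0"

```text
time: 23.2
tool_pos: [0.4087, 0.3059, 0.0126]
tool_rot: [0.0, 0.865, 0.501, 0.001]
contact_force: [-0.1, 0.3, -0.3]
gripper_width: 0.507
grasp_force: 0.0
```

Request:
jog_arm:
  motion: "0 0 0 0 0 0 0; 0 0 0 0 0 0 0; 0 0 0 0 0 0 0; 0 0 0 -0.1 0 0 0; 0 0 0 -0.22 0 0 0"

```text
time: 23.82
tool_pos: [0.4057, 0.3049, 0.1205]
tool_rot: [-0.0, 0.865, 0.502, -0.002]
contact_force: [0.7, 1.5, -1.8]
gripper_width: 0.453
grasp_force: 61.9
```

```bash
python3 -c "
from h import *
to(.5535,.0035,.13,.079)"
```

```text
t 23.82 pos [0.4057 0.3049 0.1205] yang -0.519 q6 1.02 F [ 0.7  1.5 -1.8] w 0.453 gf 61.9
move [-0.377  0.556 -0.019] turn [-0.002  0.002 -0.399]
```

Request:
jog_arm:
  motion: "0 -0.06 0.09 -0.02 0 0 -0.08; 0 -0.12 0.18 -0.04 0 0 -0.16; 0 -0.18 0.27 -0.04 0 0 -0.24; 0 -0.24 0.36 -0.04 0 0 -0.32; 0 -0.3 0.45 -0.03 0 0 -0.399"

```text
time: 24.45
tool_pos: [0.5288, 0.0623, 0.1364]
tool_rot: [0.0, 0.677, 0.736, 0.0]
contact_force: [1.0, -0.0, -2.0]
gripper_width: 0.45
grasp_force: 62.0
```

```bash
python3 -c "
from h import *
to(.5535,.0035,.12,.079)"
```

```text
t 24.45 pos [0.5288 0.0623 0.1364] yang 0.083 q6 -0.11 F [ 1. -0. -2.] w 0.45 gf 62.0
move [-0.121  0.039  0.033] turn [ 0.001 -0.     0.003]
```

Request:
jog_arm:
  motion: "0 -0.06 0.02 0 0 0 0.002; 0 -0.121 0.039 0.02 0 0 0.003; 0 -0.121 0.039 0.08 0 0 0.003; 0 -0.121 0.039 0.13 0 0 0.003; 0 -0.121 0.039 0.158 0 0 0.003"

```text
time: 25.08
tool_pos: [0.551, 0.0052, 0.0552]
tool_rot: [-0.001, 0.68, 0.733, -0.001]
contact_force: [-1.3, -0.4, 16.7]
gripper_width: 0.453
grasp_force: 65.1
```

Request:
jog_arm:
  motion: "0 0 0 0.003 0 0 0; 0 0 0 0.006 0 0 0; 0 0 0 0.009 0 0 0; 0 0 0 0.009 0 0 0; 0 0 0 0.009 0 0 0"

```text
time: 25.7
tool_pos: [0.5528, 0.0052, 0.0551]
tool_rot: [-0.0, 0.68, 0.733, -0.0]
contact_force: [-6.1, 0.9, 9.7]
gripper_width: 0.455
grasp_force: 63.7
```

Request:
jog_arm:
  motion: "0 0 0 -0.003 0 0 0; 0 0 0.005 -0.004 0 0 0; 0 0 0.01 -0.004 0 0 0; 0 0 0.014 -0.004 0 0 0; 0 0 0.016 -0.004 0 0 0"

```text
time: 26.32
tool_pos: [0.5594, 0.0055, 0.0551]
tool_rot: [-0.001, 0.68, 0.733, -0.002]
contact_force: [-9.8, -1.8, 10.0]
gripper_width: 0.45
grasp_force: 63.8
```

Request:
jog_arm:
  motion: "0 0.004 0 0 0 0 0; 0 0.008 0 0 0 0 0; 0 0.012 0 0 0 0 0; 0 0.016 0 0 0 0 0; 0 0.016 0 0 0 0 0"

```text
time: 26.95
tool_pos: [0.559, 0.0111, 0.0552]
tool_rot: [0.001, 0.68, 0.733, -0.003]
contact_force: [-7.9, -8.9, 8.4]
gripper_width: 0.454
grasp_force: 63.6
```

Request:
jog_arm:
  motion: "0 0.004 0 -0.002 0 0 0; 0 0.008 0.002 -0.002 0 0 0; 0 0.01 0.004 -0.002 0 0 0; 0 0.01 0.004 -0.002 0 0 0; 0 0.01 0.004 -0.002 0 0 0"

```text
time: 27.58
tool_pos: [0.559, 0.0118, 0.0555]
tool_rot: [0.002, 0.679, 0.734, -0.008]
contact_force: [-13.3, -23.4, 8.9]
gripper_width: 0.453
grasp_force: 63.7
```

Request:
jog_arm:
  motion: "0 -0.004 -0.002 0 0 0 0; 50 -0.006 -0.003 0 0 0 0; 62 -0.008 -0.004 -0.001 0 0 0; 66 -0.008 -0.006 -0.06 0 0 0; 66 -0.008 -0.006 -0.16 0 0 0"

```text
time: 28.2
tool_pos: [0.5574, 0.0153, 0.1342]
tool_rot: [-0.002, 0.68, 0.733, -0.001]
contact_force: [0.7, 0.1, 0.4]
gripper_width: 0.658
grasp_force: 0.0
```

Request:
jog_arm:
  motion: "66 -0.05 -0.02 -0.1 0 0 0; 66 -0.1 -0.02 -0.2 0 0 0; 66 -0.15 -0.02 -0.3 0 0 0; 66 -0.2 0.02 -0.3 0 0 0; 66 -0.3 0.05 -0.3 0 0 0"

```text
time: 28.82
tool_pos: [0.5966, -0.1327, 0.2875]
tool_rot: [0.002, 0.679, 0.734, 0.001]
contact_force: [0.0, 0.1, 0.1]
gripper_width: 0.659
grasp_force: 0.0
```

```bash
python3 -c "
from h import *
near('red');near('blue');to(.676,.028,.3,.079)
f=grab_frame('top');save(f,'r.png',(180,130,320,240),5)"
```

```text
top red 0.6 [0.553 0.087 0.046] 265 z 0.0762 [553.8  75.4] [40.6 86.4] -1.502 (long)
side red 0.73 [0.554 0.09  0.051] 354 z 0.0739 [553.5  79.1] [39.9 87.3] -1.493 (long)
top blue 0.78 [0.561 0.011 0.046] 268 z 0.0758 [558.5  21.7] [40.6 85.7] -1.501 (long)
side blue 0.75 [0.556 0.01  0.048] 285 z 0.0739 [557.9  23. ] [40.  82.3] -1.5 (long)
t 29.23 pos [ 0.5948 -0.1321  0.2858] yang 0.076 q6 -0.42 F [ 0.  -0.7 -0.2] w 0.658 gf 0.0
move [ 0.307  0.186 -0.028] turn [ 0.    -0.    -0.002]
```

View pics/r.png

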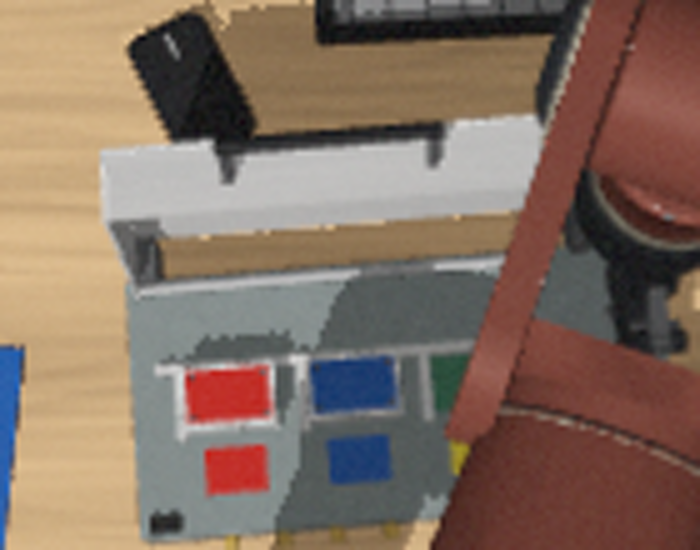

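Request:
jog_arm:
  motion: "50 0.1 0.06 -0.02 0 0 0; 50 0.2 0.12 -0.028 0 0 0; 50 0.307 0.186 -0.028 0 0 0; 50 0.307 0.186 -0.028 0 0 0; 50 0.307 0.186 -0.028 0 0 0"

```text
time: 29.9
tool_pos: [0.6759, 0.0274, 0.2996]
tool_rot: [0.0, 0.68, 0.733, -0.0]
contact_force: [0.9, -0.3, -0.3]
gripper_width: 0.501
grasp_force: 0.0
```

```bash
python3 -c "
from h import *
to(.6755,.0275,.2271,.079)"
```

```text
t 29.9 pos [0.6759 0.0274 0.2996] yang 0.076 q6 -0.14 F [ 0.9 -0.3 -0.3] w 0.501 gf 0.0
move [ 0.    -0.001  0.145] turn [-0.     0.    -0.002]
```

Request:
jog_arm:
  motion: "50 0 -0.001 0.06 0 0 0; 50 0 -0.001 0.11 0 0 0; 50 0 -0.001 0.145 0 0 0; 0 0 -0.001 0.145 0 0 0; 0 0 -0.001 0.145 0 0 0"

```text
time: 30.52
tool_pos: [0.6752, 0.0262, 0.2284]
tool_rot: [-0.0, 0.68, 0.733, -0.001]
contact_force: [-1.9, -1.1, 2.2]
gripper_width: 0.086
grasp_force: 57.6
```

Request:
jog_arm:
  motion: "0 0 0 0 0 0 0; 0 0 0 0 0 0 0; 0 0 -0.007 -0.001 0 0 0; 0 0 -0.014 -0.003 0 0 0; 0 0 -0.022 -0.004 0 0 0"

```text
time: 31.15
tool_pos: [0.6658, 0.0255, 0.2304]
tool_rot: [0.002, 0.68, 0.733, 0.001]
contact_force: [4.1, -3.0, -0.1]
gripper_width: 0.087
grasp_force: 58.9
```

```bash
python3 -c "
from h import *
to(.6755,.0275,.2271,.079)
s=state();p=s['tool_pos']
# arc targets as TCP: hinge (hx,hz) + bar + offset; anchored at down pose .4371,.0084,.058 (th~0) / up pose
th=np.arange(1.7,-.01,-.085);a=np.array([-.195,.02])
x=a[0]*np.cos(th)+a[1]*np.sin(th);z=-a[0]*np.sin(th)+a[1]*np.cos(th)
xs=(p[0]-.6755)*np.cos(.079)+(p[1]-.0275)*np.sin(.079)
for t,i,j in zip(th,x-x[0]-xs,z-z[0]-(p[2]-.2271)): print(round(t,3),(i/.5).round(3),(-j/.5).round(3))"
```

```text
t 31.15 pos [0.6658 0.0255 0.2304] yang 0.074 q6 -0.15 F [ 4.1 -3.  -0.1] w 0.087 gf 58.9
move [0.003 0.02  0.007] turn [ 0.003  0.001 -0.003]
1.7 0.02 0.007
1.615 -0.013 0.0
1.53 -0.046 -0.003
1.445 -0.08 -0.004
1.36 -0.113 -0.001
1.275 -0.146 0.004
1.19 -0.178 0.011
1.105 -0.21 0.022
1.02 -0.24 0.035
0.935 -0.27 0.051
0.85 -0.298 0.069
0.765 -0.324 0.089
0.68 -0.348 0.112
0.595 -0.371 0.137
0.51 -0.391 0.163
0.425 -0.409 0.191
0.34 -0.425 0.22
0.255 -0.438 0.251
0.17 -0.448 0.283
0.085 -0.456 0.315
0.0 -0.46 0.348
```

Request:
jog_arm:
  motion: "0 0 -0.013 0 0 0 0; 0 0 -0.046 -0.003 0 0 0; 0 0 -0.08 -0.004 0 0 0; 0 0 -0.113 -0.001 0 0 0; 0 0 -0.146 0.004 0 0 0"

```text
time: 31.78
tool_pos: [0.594, 0.0198, 0.2318]
tool_rot: [0.004, 0.68, 0.733, 0.003]
contact_force: [2.1, -3.4, 4.8]
gripper_width: 0.086
grasp_force: 59.1
```

Request:
jog_arm:
  motion: "0 0 -0.032 0.007 0 0 0; 0 0 -0.064 0.018 0 0 0; 0 0 -0.094 0.031 0 0 0; 0 0 -0.124 0.047 0 0 0; 0 0 -0.152 0.065 0 0 0"

```text
time: 32.4
tool_pos: [0.5171, 0.014, 0.1978]
tool_rot: [0.003, 0.68, 0.733, 0.001]
contact_force: [1.0, -4.9, 3.6]
gripper_width: 0.083
grasp_force: 61.4
```

Request:
jog_arm:
  motion: "0 0 -0.026 0.02 0 0 0; 0 0 -0.05 0.043 0 0 0; 0 0 -0.073 0.068 0 0 0; 0 0 -0.093 0.094 0 0 0; 0 0 -0.111 0.122 0 0 0"

```text
time: 33.02
tool_pos: [0.4607, 0.0105, 0.1345]
tool_rot: [0.001, 0.68, 0.733, 0.0]
contact_force: [2.1, -4.1, 1.3]
gripper_width: 0.087
grasp_force: 62.8
```

```bash
python3 -c "
from h import *
to(.438,.006,.052,.079)"
```

```text
t 33.02 pos [0.4607 0.0105 0.1345] yang 0.074 q6 -0.21 F [ 2.1 -4.1  1.3] w 0.087 gf 62.8
move [-0.005 -0.046  0.165] turn [ 0.001  0.    -0.003]
```

Request:
jog_arm:
  motion: "0 0 -0.008 0.015 0 0 0; 0 0 -0.016 0.029 0 0 0; 0 0 -0.023 0.044 0 0 0; 0 0 -0.029 0.06 0 0 0; 0 0 -0.035 0.076 0 0 0"

```text
time: 33.65
tool_pos: [0.444, 0.0091, 0.0955]
tool_rot: [0.001, 0.681, 0.733, 0.001]
contact_force: [4.6, -4.1, 0.7]
gripper_width: 0.08
grasp_force: 64.0
```

Request:
jog_arm:
  motion: "0 0 -0.004 0.014 0 0 0; 0 0 -0.008 0.028 0 0 0; 0 0 -0.011 0.042 0 0 0; 0 0 -0.013 0.056 0 0 0; 0 0 -0.015 0.07 0 0 0"

```text
time: 34.28
tool_pos: [0.4363, 0.0076, 0.0605]
tool_rot: [0.002, 0.68, 0.734, -0.001]
contact_force: [2.7, -7.7, 0.1]
gripper_width: 0.085
grasp_force: 62.6
```

Request:
jog_arm:
  motion: "0 0 0 0.006 0 0 0; 0 0 -0.001 0.012 0 0 0; 0 0 -0.001 0.018 0 0 0; 0 0 -0.001 0.022 0 0 0; 0 0 -0.001 0.022 0 0 0"

```text
time: 34.9
tool_pos: [0.4362, 0.0067, 0.0565]
tool_rot: [0.0, 0.68, 0.733, -0.003]
contact_force: [-22.7, -7.6, 47.5]
gripper_width: 0.083
grasp_force: 68.2
```

Request:
jog_arm:
  motion: "0 0 0 -0.01 0 0 0; 0 0 0 -0.018 0 0 0; 50 0 0 -0.018 0 0 0; 50 0 0 -0.018 0 0 0; 50 0 0 -0.06 0 0 0"

```text
time: 35.52
tool_pos: [0.4326, 0.0097, 0.0772]
tool_rot: [-0.003, 0.68, 0.733, -0.002]
contact_force: [0.4, 0.4, 0.7]
gripper_width: 0.498
grasp_force: 0.0
```

Request:
jog_arm:
  motion: "50 0 0 -0.1 0 0 0; 30 0 0 -0.2 0 0 0; 0 -0.08 0.06 -0.2 0 0 0; 0 -0.16 0.12 -0.2 0 0 0; 0 -0.24 0.18 -0.2 0 0 0"

```text
time: 36.15
tool_pos: [0.5344, -0.1045, 0.179]
tool_rot: [-0.001, 0.68, 0.733, 0.0]
contact_force: [-0.0, 0.1, 0.4]
gripper_width: -0.002
grasp_force: 0.0
```

```bash
python3 -c "
from h import *
to(.552,-.162,.085,.079)
for n in('side','top'):
  C=cloud(grab_frame(n))
  print(n,[(np.round(d['at'],4),round(d['p'],2)) for t in('start_top','cover_bar') for d in place_of(n,t)[:1]])
  d=C[...,:2]-[.56,.014];c,s=np.cos(.079),np.sin(.079);x=d@[c,s];y=d@[-s,c]
  k=(C[...,2]>.085)&(C[...,2]<.115)&(x>-.07)&(x<.06)&(y<.12)&(y>0); print('hood slope',np.polyfit(x[k],C[k][:,2],1),k.sum())
"
```

```text
t 36.15 pos [ 0.5344 -0.1045  0.179 ] yang 0.075 q6 -0.41 F [-0.   0.1  0.4] w -0.002 gf 0.0
move [-0.118  0.027  0.188] turn [-0.001 -0.001 -0.003]
side [(array([ 0.6176, -0.4967, -0.0029]), 0.31), (array([0.4398, 0.002 , 0.0651]), 0.82)]
hood slope [-0.00909883  0.09043379] 1885
top [(array([0.4326, 0.0057, 0.0677]), 0.69)]
hood slope [-0.00881017  0.09253004] 1562
```

Request:
jog_arm:
  motion: "0 -0.06 0.014 0.02 0 0 0; 0 -0.118 0.027 0.06 0 0 0; 0 -0.118 0.027 0.12 0 0 0; 0 -0.118 0.027 0.175 0 0 0; 0 -0.118 0.027 0.19 0 0 0"

```text
time: 37.08
tool_pos: [0.5499, -0.1601, 0.0826]
tool_rot: [-0.002, 0.68, 0.733, -0.001]
contact_force: [0.1, -0.5, -0.4]
gripper_width: 0.002
grasp_force: 0.0
```

Request:
jog_arm:
  motion: "0 0 0 0.01 0 0 0; 0 0 0 0.02 0 0 0; 0 0 0 0.03 0 0 0; 0 0 0 0.036 0 0 0; 0 0 0 0.036 0 0 0"

```text
time: 37.7
tool_pos: [0.552, -0.162, 0.0669]
tool_rot: [0.0, 0.68, 0.733, 0.0]
contact_force: [-0.8, 1.2, 0.9]
gripper_width: 0.003
grasp_force: 0.7
```

Request:
jog_arm:
  motion: "0 0 0 0.005 0 0 0; 0 0 0 0.01 0 0 0; 0 0 0 0.015 0 0 0; 0 0 0 0.02 0 0 0; 0 0 0 0.022 0 0 0"

```text
time: 38.33
tool_pos: [0.5526, -0.1622, 0.0606]
tool_rot: [-0.001, 0.68, 0.733, -0.0]
contact_force: [-14.4, 6.2, 31.6]
gripper_width: 0.001
grasp_force: 15.4
```

Request:
jog_arm:
  motion: "0 0 0 0 0 0 0; 0 0 0 -0.04 0 0 0; 0 0 0 -0.12 0 0 0; 50 0.06 -0.06 -0.2 0 0 0; 50 0.14 -0.14 -0.2 0 0 0"

```text
time: 38.95
tool_pos: [0.4789, -0.0981, 0.16]
tool_rot: [0.004, 0.681, 0.733, 0.002]
contact_force: [-0.2, 0.7, 1.1]
gripper_width: 0.419
grasp_force: 0.0
```

```bash
python3 -c "
from h import *
to(.436,.006,.15,.079)"
```

```text
t 38.95 pos [ 0.4789 -0.0981  0.16  ] yang 0.073 q6 -0.43 F [-0.2  0.7  1.1] w 0.419 gf 0.0
move [ 0.214 -0.07   0.019] turn [ 0.005  0.002 -0.004]
```

Request:
jog_arm:
  motion: "50 0.1 -0.035 0.01 0.005 0.002 -0.004; 50 0.214 -0.07 0.02 0.005 0.002 -0.004; 50 0.214 -0.07 0.02 0.005 0.002 -0.004; 50 0.214 -0.07 0.1 0.005 0.002 -0.004; 50 0.214 -0.07 0.203 0.005 0.002 -0.004"

```text
time: 39.58
tool_pos: [0.4361, 0.006, 0.0549]
tool_rot: [-0.001, 0.678, 0.735, -0.0]
contact_force: [0.3, 0.2, -0.7]
gripper_width: 0.501
grasp_force: 0.0
```

Request:
jog_arm:
  motion: "50 0 0 0 0 0 0; 0 0 0 0 0 0 0; 0 0 0 0 0 0 0; 0 0 0 0 0 0 0; 0 0 0 0 0 0 0"

```text
time: 40.2
tool_pos: [0.4361, 0.0062, 0.056]
tool_rot: [-0.001, 0.678, 0.735, -0.0]
contact_force: [4.4, -1.5, -0.4]
gripper_width: 0.089
grasp_force: 58.5
```

Gripped; now the same arc up.

Request:
jog_arm:
  motion: "0 0 0.002 -0.016 0 0 0; 0 0 0.005 -0.033 0 0 0; 0 0 0.012 -0.065 0 0 0; 0 0 0.023 -0.097 0 0 0; 0 0 0.036 -0.128 0 0 0"

```text
time: 40.83
tool_pos: [0.4524, 0.0075, 0.1175]
tool_rot: [-0.003, 0.678, 0.735, -0.002]
contact_force: [6.8, -3.6, -8.2]
gripper_width: 0.085
grasp_force: 58.3
```

Request:
jog_arm:
  motion: "0 0 0.015 -0.029 0 0 0; 0 0 0.033 -0.057 0 0 0; 0 0 0.053 -0.084 0 0 0; 0 0 0.076 -0.108 0 0 0; 0 0 0.1 -0.131 0 0 0"

```text
time: 41.45
tool_pos: [0.4999, 0.0113, 0.184]
tool_rot: [-0.007, 0.678, 0.735, -0.006]
contact_force: [-11.7, -4.6, 5.3]
gripper_width: 0.084
grasp_force: 58.6
```

Request:
jog_arm:
  motion: "0 0 0.027 -0.02 0 0 0; 0 0 0.055 -0.039 0 0 0; 0 0 0.084 -0.054 0 0 0; 0 0 0.115 -0.067 0 0 0; 0 0 0.146 -0.078 0 0 0"

```text
time: 42.08
tool_pos: [0.5761, 0.0173, 0.2259]
tool_rot: [-0.004, 0.678, 0.735, -0.002]
contact_force: [-6.7, -3.3, 9.4]
gripper_width: 0.088
grasp_force: 61.6
```

Request:
jog_arm:
  motion: "0 0 0.016 -0.003 0 0 0; 0 0 0.033 -0.006 0 0 0; 0 0 0.049 -0.008 0 0 0; 0 0 0.066 -0.009 0 0 0; 0 0 0.082 -0.01 0 0 0"

```text
time: 42.7
tool_pos: [0.6184, 0.0207, 0.232]
tool_rot: [-0.002, 0.678, 0.735, -0.001]
contact_force: [-3.9, -3.4, 11.9]
gripper_width: 0.083
grasp_force: 63.8
```

Request:
jog_arm:
  motion: "0 0 0.016 0 0 0 0; 0 0 0.032 0.001 0 0 0; 0 0 0.048 0.002 0 0 0; 0 0 0.062 0.003 0 0 0; 0 0 0.076 0.005 0 0 0"

```text
time: 43.32
tool_pos: [0.6572, 0.0237, 0.2294]
tool_rot: [-0.001, 0.678, 0.735, 0.0]
contact_force: [-0.1, -2.3, 11.4]
gripper_width: 0.083
grasp_force: 65.4
```

Request:
jog_arm:
  motion: "0 0 0.007 0.001 0 0 0; 0 0 0.014 0.002 0 0 0; 0 0 0.021 0.004 0 0 0; 0 0 0.028 0.005 0 0 0; 0 0 0.035 0.006 0 0 0"

```text
time: 43.95
tool_pos: [0.6742, 0.0251, 0.2263]
tool_rot: [-0.001, 0.678, 0.735, 0.0]
contact_force: [-1.1, -2.3, 10.4]
gripper_width: 0.086
grasp_force: 65.4
```

Request:
jog_arm:
  motion: "0 0 0.005 0.001 0 0 0; 0 0 0.01 0.002 0 0 0; 0 0 0.014 0.003 0 0 0; 0 0 0.018 0.004 0 0 0; 0 0 0.018 0.004 0 0 0"

```text
time: 44.58
tool_pos: [0.6754, 0.0252, 0.2259]
tool_rot: [-0.008, 0.678, 0.735, -0.008]
contact_force: [-34.0, -5.8, 28.8]
gripper_width: 0.084
grasp_force: 67.4
```

On the stop. Release, then fetch blue.

Request:
jog_arm:
  motion: "0 0 -0.014 -0.006 0 0 0; 60 0 -0.014 -0.006 0 0 0; 60 0 -0.014 -0.006 0 0 0; 60 0 -0.014 -0.03 0 0 0; 60 0 -0.014 -0.12 0 0 0"

```text
time: 45.2
tool_pos: [0.6728, 0.0258, 0.2747]
tool_rot: [-0.007, 0.678, 0.735, -0.004]
contact_force: [0.7, -1.0, -0.3]
gripper_width: 0.6
grasp_force: 0.0
```

Request:
jog_arm:
  motion: "66 0 -0.1 -0.02 0 0 0; 66 0 -0.22 -0.02 0 0 0; 66 -0.08 -0.34 -0.02 0 0 0; 66 -0.16 -0.46 -0.02 0 0 0; 66 -0.24 -0.5 -0.02 0 0 0"

```text
time: 45.82
tool_pos: [0.4336, -0.1144, 0.2908]
tool_rot: [-0.003, 0.677, 0.736, -0.001]
contact_force: [0.7, -2.1, 0.2]
gripper_width: 0.658
grasp_force: 0.0
```

```bash
sed -i 's/<.055)&(C/<.042)\&(C/' h.py; python3 -c "
from h import *
near('red');near('blue');to(.559,.011,.13,.079)
f=grab_frame('top');save(f,'s.png',(180,130,420,280),3.3)
print(place_of('top','tray')[:1],place_of('top','cover_bar')[:1])
for n in('top','side'):
  f=grab_frame(n);C=cloud(f);h=cv2.cvtColor(f['color'],cv2.COLOR_RGB2HSV)
  k=(h[...,1]>150)&((h[...,0]<8)|(h[...,0]>172))&(C[...,0]>.33)&(C[...,0]<.62)&(C[...,1]<-.2)&(C[...,1]>-.46)&(C[...,2]<.03)
  n_,l,st,_=cv2.connectedComponentsWithStats(k.astype(np.uint8));i=1+st[1:,4].argmax();print(n,*rect(C[l==i]))"
```

```text
top red 0.73 [0.551 0.086 0.048] 240 z 0.0763 [552.9  88.7] [40.4 60.1] -1.48 (long)
side red 0.74 [0.554 0.087 0.049] 319 z 0.0741 [552.5  91.5] [39.7 62.8] -1.495 (long)
top blue 0.8 [0.559 0.013 0.046] 241 z 0.0761 [559.2   8.9] [40.2 59.8] -1.508 (long)
side blue 0.74 [0.557 0.009 0.048] 270 z 0.074 [558.8  12.6] [39.8 63.3] -1.495 (long)
t 46.23 pos [ 0.4356 -0.1133  0.29  ] yang 0.083 q6 -0.5 F [0.1 0.5 0.1] w 0.662 gf 0.0
move [0.226 0.269 0.319] turn [-0.005 -0.002  0.002]
[{'at': [0.4768, -0.3357, -0.0009], 'p': 0.81}] [{'at': [0.6746, 0.0239, 0.238], 'p': 0.83}]
top [ 481.7 -335.3] [154.7 231.7] -0.011
side [ 477.6 -342.9] [181.6 238.3] -0.001
```

View pics/s.png

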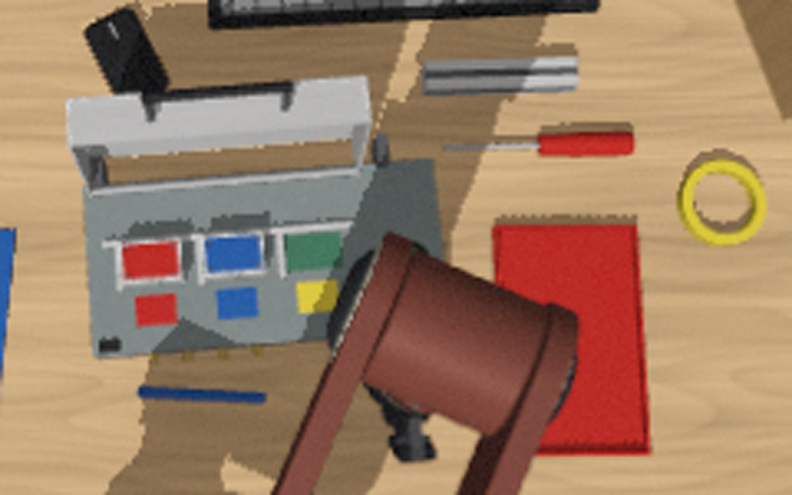

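Request:
jog_arm:
  motion: "70 0.07 0.09 0.05 -0.005 0 0; 70 0.15 0.18 0.12 -0.005 0 0; 70 0.226 0.269 0.2 -0.005 -0.002 0; 70 0.226 0.269 0.28 -0.005 -0.002 0; 70 0.226 0.269 0.319 -0.005 -0.002 0"

```text
time: 47.1
tool_pos: [0.557, 0.0108, 0.1259]
tool_rot: [-0.003, 0.677, 0.736, -0.002]
contact_force: [-0.4, 0.1, 0.6]
gripper_width: 0.7
grasp_force: 0.0
```

```bash
python3 -c "
from h import *
to(.559,.011,.053,.079)"
```

```text
t 47.1 pos [0.557  0.0108 0.1259] yang 0.083 q6 -0.2 F [-0.4  0.1  0.6] w 0.7 gf 0.0
move [-0.     0.005  0.146] turn [-0.004 -0.001  0.002]
```

Request:
jog_arm:
  motion: "66 0 0.002 0.05 -0.004 0 0; 66 0 0.005 0.1 -0.004 0 0; 66 0 0.005 0.141 -0.004 0 0; 66 0 0.005 0.141 -0.004 0 0; 0 0 0.005 0.141 -0.004 0 0"

```text
time: 47.72
tool_pos: [0.5593, 0.0092, 0.0603]
tool_rot: [-0.0, 0.678, 0.735, -0.0]
contact_force: [-24.4, -3.0, 17.4]
gripper_width: 0.462
grasp_force: 13.4
```

Request:
jog_arm:
  motion: "0 0 0 0 0 0 0; 0 0 0 0 0 0 0; 0 0 0 -0.03 0 0 0; 0 0 0 -0.12 0 0 0; 0 0 0 -0.22 0 0 0"

```text
time: 48.35
tool_pos: [0.5607, 0.0098, 0.1713]
tool_rot: [0.002, 0.678, 0.735, 0.003]
contact_force: [0.5, 0.7, -1.2]
gripper_width: 0.451
grasp_force: 63.5
```

```bash
python3 -c "
from h import *
to(.53,-.337,.17,-1.57)"
```

```text
t 48.35 pos [0.5607 0.0098 0.1713] yang 0.08 q6 -0.2 F [ 0.5  0.7 -1.2] w 0.451 gf 63.5
move [-0.686 -0.117  0.002] turn [ 0.004  0.003 -0.994]
```

Request:
jog_arm:
  motion: "0 -0.09 -0.015 -0.03 0 0 -0.12; 0 -0.18 -0.03 -0.06 0 0 -0.24; 0 -0.27 -0.045 -0.06 0 0 -0.36; 0 -0.36 -0.06 -0.06 0 0 -0.48; 0 -0.45 -0.075 -0.06 0 0 -0.6"

```text
time: 48.98
tool_pos: [0.5417, -0.2193, 0.2011]
tool_rot: [0.005, 0.288, 0.958, 0.001]
contact_force: [0.8, 0.7, -2.1]
gripper_width: 0.449
grasp_force: 63.5
```

```bash
python3 -c "
from h import *
to(.53,-.337,.07,1.57)"
```

```text
t 48.98 pos [ 0.5417 -0.2193  0.2011] yang 0.987 q6 -1.5 F [ 0.8  0.7 -2.1] w 0.449 gf 63.5
move [-0.108 -0.21   0.262] turn [ 0.001  0.006 -0.389]
```

Request:
jog_arm:
  motion: "0 -0.03 -0.06 0.02 0 0 -0.12; 0 -0.06 -0.12 0.06 0 0 -0.24; 0 -0.09 -0.17 0.12 0.001 0.003 -0.36; 0 -0.108 -0.21 0.19 0.001 0.006 -0.389; 0 -0.108 -0.21 0.262 0.001 0.006 -0.389"

```text
time: 49.6
tool_pos: [0.5293, -0.3373, 0.0691]
tool_rot: [0.0, 0.004, 1.0, -0.001]
contact_force: [-0.4, 0.6, -1.7]
gripper_width: 0.447
grasp_force: 63.5
```

```bash
python3 -c "
from h import *
to(.53,-.337,.019,1.57)
f=grab_frame('side');save(f,'t.png',(240,90,390,200),5);C=cloud(f)"
```

```text
t 49.6 pos [ 0.5293 -0.3373  0.0691] yang 1.562 q6 -2.25 F [-0.4  0.6 -1.7] w 0.447 gf 63.5
move [-0.001  0.001  0.1  ] turn [-0.001  0.    -0.005]
```

View pics/t.png

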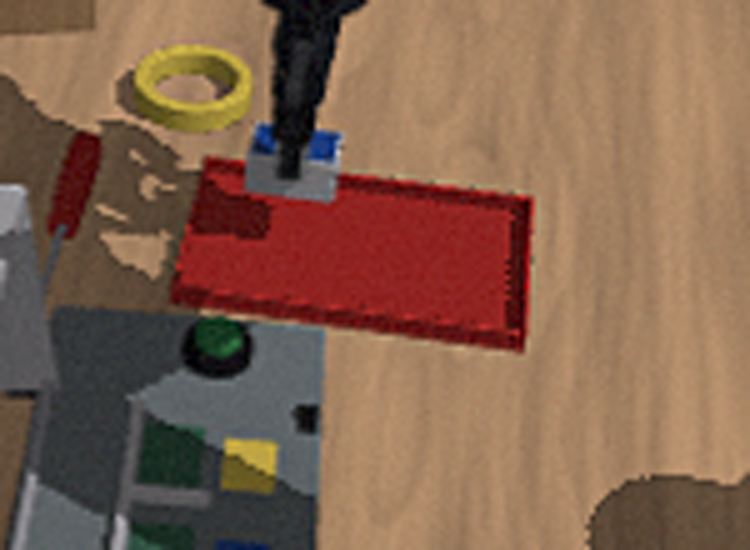

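Request:
jog_arm:
  motion: "0 0 0 0.03 0 0 0; 0 0 0 0.06 0 0 0; 0 0 0 0.08 0 0 0; 0 0 0 0.092 0 0 0; 0 0 0 0.1 0 0 0"

```text
time: 50.28
tool_pos: [0.5284, -0.3347, 0.0196]
tool_rot: [-0.002, 0.003, 1.0, 0.001]
contact_force: [-9.6, 6.9, 20.5]
gripper_width: 0.451
grasp_force: 66.2
```

Request:
jog_arm:
  motion: "0 0 0 0.002 0 0 0; 0 0 0 0.004 0 0 0; 0 0 0 0.006 0 0 0; 0 0 0 0.006 0 0 0; 0 0 0 0.006 0 0 0"

```text
time: 50.9
tool_pos: [0.5293, -0.3355, 0.0196]
tool_rot: [-0.001, 0.003, 1.0, 0.0]
contact_force: [-7.7, 6.2, 17.9]
gripper_width: 0.449
grasp_force: 65.8
```

On the floor of the tray. Release, back up, go to red.

Request:
jog_arm:
  motion: "0 0 0 -0.005 0 0 0; 66 0 0 -0.005 0 0 0; 66 0 0 -0.005 0 0 0; 66 0 0 -0.08 0 0 0; 66 0 0 -0.2 0 0 0"

```text
time: 51.52
tool_pos: [0.5267, -0.3335, 0.1125]
tool_rot: [-0.004, 0.003, 1.0, 0.003]
contact_force: [1.0, 0.6, -0.1]
gripper_width: 0.656
grasp_force: 0.0
```

Request:
jog_arm:
  motion: "66 0.08 0.1 -0.1 0 0 0.12; 66 0.08 0.22 -0.2 0 0 0.24; 66 0.08 0.34 -0.2 0 0 0.36; 66 0.06 0.46 -0.2 0 0 0.48; 66 0.04 0.58 -0.2 0 0 0.6"

```text
time: 52.15
tool_pos: [0.5065, -0.074, 0.2155]
tool_rot: [-0.001, 0.43, 0.903, 0.0]
contact_force: [0.0, 0.1, 0.2]
gripper_width: 0.661
grasp_force: 0.0
```

```bash
python3 -c "
from h import *
near('blue');near('red');to(.553,.09,.13,.079)"
```

```text
top blue 0.71 [ 0.526 -0.333  0.005] 210 z 0.0354 [ 527.9 -335.5] [39.1 57.2] -0.004 (long)
side blue 0.7 [ 0.528 -0.336  0.007] 108 z 0.0328 [ 518.  -332.9] [41.5 45.3] -1.448 (long)
top red 0.81 [0.554 0.086 0.045] 246 z 0.0757 [552.6  88.7] [40.4 60.5] -1.498 (long)
side red 0.69 [0.551 0.086 0.045] 335 z 0.074 [552.5  91.5] [39.9 64.8] -1.493 (long)
t 52.55 pos [ 0.5063 -0.0769  0.2145] yang 0.687 q6 -0.98 F [-0.3 -0.3  0.1] w 0.66 gf 0.0
move [0.198 0.284 0.169] turn [-0.002 -0.002  0.405]
```

Blue lies well in the tray (528, −335), red still in its bay.

Request:
jog_arm:
  motion: "66 0.06 0.08 0 0 0 0.12; 66 0.12 0.16 0 0 0 0.24; 66 0.17 0.23 0.05 0 0 0.36; 66 0.198 0.284 0.11 0 0 0.405; 66 0.198 0.284 0.169 0 0 0.405"

```text
time: 53.18
tool_pos: [0.5537, 0.0917, 0.1294]
tool_rot: [-0.002, 0.678, 0.735, -0.0]
contact_force: [-0.0, -0.6, -0.2]
gripper_width: 0.662
grasp_force: 0.0
```

```bash
python3 -c "
from h import *
to(.5525,.09,.055,.079)"
```

```text
t 53.17 pos [0.5537 0.0917 0.1294] yang 0.082 q6 -0.05 F [-0.  -0.6 -0.2] w 0.662 gf 0.0
move [-0.003 -0.002  0.149] turn [-0.002 -0.001  0.002]
```

Request:
jog_arm:
  motion: "66 -0.003 -0.002 0.05 0 0 0; 66 -0.003 -0.002 0.1 0 0 0; 66 -0.003 -0.002 0.144 0 0 0; 66 -0.003 -0.002 0.144 0 0 0; 0 -0.003 -0.002 0.144 0 0 0"

```text
time: 53.8
tool_pos: [0.5526, 0.089, 0.0593]
tool_rot: [-0.001, 0.678, 0.735, -0.0]
contact_force: [2.7, -0.5, 10.0]
gripper_width: 0.463
grasp_force: 14.6
```

Request:
jog_arm:
  motion: "0 0 0 0 0 0 0; 0 0 0 0 0 0 0; 0 0 0 -0.03 0 0 0; 0 0 0 -0.12 0 0 0; 0 0 0 -0.24 0 0 0"

```text
time: 54.42
tool_pos: [0.5506, 0.0901, 0.1786]
tool_rot: [-0.003, 0.678, 0.735, -0.001]
contact_force: [1.7, -0.4, -0.8]
gripper_width: 0.45
grasp_force: 62.7
```

```bash
python3 -c "
from h import *
to(.43,-.337,.17,1.57)"
```

```text
t 54.42 pos [0.5506 0.0901 0.1786] yang 0.081 q6 -0.05 F [ 1.7 -0.4 -0.8] w 0.45 gf 62.7
move [-0.832 -0.31   0.016] turn [-0.002 -0.005 -0.992]
```

Request:
jog_arm:
  motion: "0 -0.1 -0.04 -0.03 0 0 -0.12; 0 -0.21 -0.08 -0.05 0 0 -0.24; 0 -0.32 -0.12 -0.05 0 0 -0.36; 0 -0.43 -0.16 -0.05 0 0 -0.48; 0 -0.53 -0.2 -0.05 0 0 -0.6"

```text
time: 55.05
tool_pos: [0.4765, -0.1759, 0.2044]
tool_rot: [-0.001, 0.312, 0.95, 0.001]
contact_force: [-0.2, -0.6, -1.7]
gripper_width: 0.446
grasp_force: 62.7
```

```bash
python3 -c "
from h import *
to(.43,-.337,.08,1.57)"
```

```text
t 55.05 pos [ 0.4765 -0.1759  0.2044] yang 0.937 q6 -1.44 F [-0.2 -0.6 -1.7] w 0.446 gf 62.7
move [-0.116 -0.315  0.248] turn [ 0.001 -0.001 -0.422]
```

Request:
jog_arm:
  motion: "0 -0.03 -0.09 0 0 0 -0.12; 0 -0.06 -0.18 0.02 0 0 -0.24; 0 -0.09 -0.26 0.08 0 0 -0.36; 0 -0.116 -0.315 0.16 0 0 -0.422; 0 -0.116 -0.315 0.248 0 0 -0.422"

```text
time: 55.68
tool_pos: [0.4294, -0.338, 0.0798]
tool_rot: [0.0, 0.005, 1.0, -0.0]
contact_force: [0.3, 0.7, -1.2]
gripper_width: 0.445
grasp_force: 62.7
```

```bash
python3 -c "
from h import *
to(.43,-.337,.02,1.57)"
```

```text
t 55.67 pos [ 0.4294 -0.338   0.0798] yang 1.561 q6 -2.36 F [ 0.3  0.7 -1.2] w 0.445 gf 62.7
move [-0.001  0.002  0.12 ] turn [-0.     0.    -0.006]
```

Request:
jog_arm:
  motion: "0 0 0 0.04 0 0 0; 0 0 0 0.08 0 0 0; 0 0 0 0.1 0 0 0; 0 0 0 0.112 0 0 0; 0 0 0 0.12 0 0 0"

```text
time: 56.3
tool_pos: [0.4294, -0.336, 0.0197]
tool_rot: [-0.001, 0.003, 1.0, 0.0]
contact_force: [-0.5, 0.8, -0.8]
gripper_width: 0.452
grasp_force: 62.7
```

Request:
jog_arm:
  motion: "0 0 0 0.003 0 0 0; 0 0 0 0.006 0 0 0; 0 0 0 0.006 0 0 0; 0 0 0 0.006 0 0 0; 0 0 0 0.006 0 0 0"

```text
time: 56.92
tool_pos: [0.4294, -0.3362, 0.0185]
tool_rot: [-0.001, 0.004, 1.0, 0.001]
contact_force: [-3.9, 5.0, 9.6]
gripper_width: 0.45
grasp_force: 64.0
```

Request:
jog_arm:
  motion: "0 0 0 -0.003 0 0 0; 66 0 0 -0.003 0 0 0; 66 0 0 -0.003 0 0 0; 66 0 0 -0.08 0 0 0; 66 0 0 -0.2 0 0 0"

```text
time: 57.55
tool_pos: [0.4275, -0.3343, 0.1143]
tool_rot: [-0.004, 0.004, 1.0, 0.003]
contact_force: [0.7, -0.5, 0.5]
gripper_width: 0.665
grasp_force: 0.0
```

Request:
jog_arm:
  motion: "66 0.1 0 -0.12 0 0 0; 66 0.2 0.1 -0.24 0 0 0; 66 0.2 0.2 -0.3 0 0 0; 66 0.2 0.3 -0.3 0 0 0; 66 0.2 0.3 -0.3 0 0 0"

```text
time: 58.18
tool_pos: [0.3307, -0.1839, 0.2686]
tool_rot: [0.0, 0.003, 1.0, -0.001]
contact_force: [0.3, -1.6, 0.0]
gripper_width: 0.66
grasp_force: 0.0
```

```bash
python3 -c "
from h import *
near('blue');near('red');to(.43,-.337,.02,1.57)
f=grab_frame('top');save(f,'end.png',(180,110,420,290),3.2);print(place_of('top','cover_bar')[:1])
"
```

```text
top blue 0.65 [ 0.529 -0.331  0.006] 213 z 0.0354 [ 528.4 -335.7] [37.6 58.2] -0.005 (long)
side blue 0.68 [ 0.523 -0.339  0.006] 159 z 0.0324 [ 528.2 -332.1] [44.3 59.2] -0.023 (long)
top red 0.64 [ 0.777  0.123 -0.004] 359 z 0.0223 [776.4 121. ] [81.3 58.9] 0.463 (long)
side red 0.84 [ 0.428 -0.337  0.004] 171 z 0.0327 [ 429.4 -333.8] [59.8 45. ] 0.046 (long)
t 58.58 pos [ 0.3304 -0.186   0.2656] yang 1.562 q6 -2.27 F [-0.1  0.7 -1.2] w 0.661 gf 0.0
move [-0.204 -0.302  0.489] turn [ 0.002 -0.003 -0.005]
[{'at': [0.6724, 0.0248, 0.2354], 'p': 0.57}]
```

View pics/end.png

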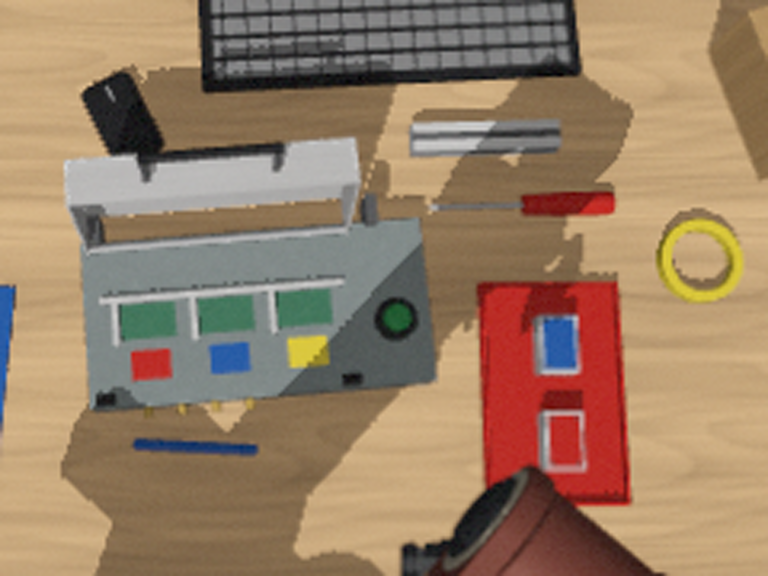

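Blue at (557,344) and red at (563,441) lie flat and lengthwise in the tray. The hood is up, the bystanders are where they were, and the robot is clear of everything.

```bash
python3 -c "
from plant import *
print(job_done())"
```

```text
the job is handed in; nothing more can be done
None
```

The job is handed in, though no verdict came back: only red and blue modules were present; both were tested under the closed hood and now lie flat lengthwise in the red tray, with the hood left up on its stop.

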